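# Put the strop and the chisel away in the sprung tool tray

### The arm

A 6-joint arm with a two-finger parallel gripper is mounted at the origin on the work surface. World frame = base frame: x ahead of the robot, y to its left, z up, the work surface at z = 0. Lengths are in m, angles in rad, forces in N, time in s.
With the tool pointing down it reaches from about 0.35 to 0.975 m from the base axis. Payload 4.9 kg.
Tool frame: the origin (TCP) lies at the very end of the fingers, on their centre line; the grasp point (between the pads) lies 19 mm behind it (ctrl.pinch_z is the distance from the TCP to the grasp point, in m); z points along the fingers, y is the direction in which the jaws open and shut (so a half turn about z gives the same grasp; the last joint's range is limited). The gripper opens to 85 mm and grips with 20 to 120 N. Pads are 22 mm wide; open, the fingers measure 114 mm over their backs; the gripper's body (76 mm by 85 mm) begins 54 mm behind the grasp point. The pads swing forward as they close: fully open they stand 13 mm farther back than shut.
Start: joints at [-1.238, 0.053, 1.613, -0, 1.476, -0.119], TCP at [0.273, -0.562, 0.231] pointing down, gripper open.
Joint ranges: [-3.01, 3.01], [-1.01, 2.22], [0.06, 2.58], [-1.02, 4.17], [0.09, 2.62], [-3.14, 3.14]. Speed limits (rad/s): [2.57, 2.57, 3.14, 3.14, 3.14, 3.14].

### API

Orientations are given as a rotation vector (axis times angle).
In Python, from station import ctrl gives the robot as it stands.
- The arm moves only by the tool carry_out, never from a script. Its argument "series" is a list of rows, each a list of 7 numbers: the shift along the world's x, y, z each as a share of 0.025 m, from -1 to 1, then the turn, a rotation vector about the world's x, y, z each as a share of 0.1 rad, from -1 to 1, then the opening, from 0 (shut) to 1 (fully open). A call has 1 to 12 rows; each row shifts and turns the commanded pose from where the row before left it; what a row does not reach is not made up. A row lasts 1/10 s, in which the tool goes at most 50 mm and 8.59 degrees, less where a joint would pass 70% of its speed; a pose out of reach is approached as far as the arm can. A call with a number of a shift or a turn outside -1 to 1 is refused whole. A call with a gripper value outside its range is refused whole. The fingers move at their own pace and stop on an object; "grip_force" is the grip in N (left out, the last holds). Time passes only in rows, so rows that do not move let the fingers close. It gives the time, the measured TCP pose, the force and the opening at its end, in the units of the state.
- ctrl.get_obs(): the state, without advancing time (a new reading comes with each control period).
- ctrl.get_image(name): name is "scene" or "top" or "wrist"; returns a dict with "frame" (384x512x3 uint8, blue, green, red), "fx", "fy", "cx", "cy" (pixels), "R" (3x3) and "t" (3): a world point X has camera coordinates R X + t; the wrist camera has in their place "hand_eye" (4x4, takes a point from camera to tool coordinates, whose origin is the TCP and whose axes are the flange's). Camera axes: x right, y down, z forward; pixel columns grow to the right and rows downward; lengths in m; the calibration is good to about 2 mm. A picture is of the moment at which its call begins: read the wrist's pose just before it. There is no depth.
- ctrl.finish_job(): hands the job in, once; it reports no verdict.
Trained networks look in a picture, given as the dict that the camera call returned (one of the last four; its "shot" number tells which), for a name from the list of things; names that differ only in an ending like _2 or _b are one class to them, and where a whole thing is asked for, a point or a joint stands for the part that bears it (a point fixed in the world has none). Each returns a list of dicts, best first, with "p" (0 to 1); they miss things now and then, are a little off and sometimes report something else, mostly with a low value. They report only what shows in the picture. A call takes as long as a camera call.
- ctrl.trace(picture, name): "mask" (384x512 bool, what is visible of it) and "rect" ([left, top, width, height] as shares, 0 to 1, of the picture: columns of its width, rows of its height, round what is visible of it).
- ctrl.mark_of(picture, name): "position" ([column, row] as shares, 0 to 1, of the picture: columns of its width, rows of its height: a listed point, or the origin of a listed thing).
The state is a dict: "t": time; "q": joint angles; "dq": joint speeds; "effort": joint torques, N m; "tool_pos": TCP position; "tool_rot": TCP orientation; "contact_force": force on the tool from outside, world axes, zero at the start; "wrist_torque": the same for the moment, N m; "opening": finger opening in m.
Only numpy, scipy, OpenCV 4.12 (cv2) and the standard library are available. Lean on these libraries where they do the work, as an engineer would, in place of code of your own. Each camera call takes 0.05 s, during which the arm holds its last target.

### The job

The strop paddle lies across the carver's tool tray: take it off and lay it, leather up, flat in its own paddle-shaped bay. Then put the carving chisel away in the other bay: with the blade end raised, press the butt of the handle back against the sprung pad and lay the chisel down flat, so that the handle is held between the pad and the wooden cheeks and the blade lies in the narrow channel. Lay the tools down without dropping or forcing them, and leave everything else on the bench and in the tray where it is.

Things in the scene. Friction and masses are not known exactly. Their poses are not given: they have to be found in the camera images.
- tray: wooden tool tray fixed to the bench, 270 (x) x 190 mm; floor 8 mm above the bench, all walls 14 mm above that floor (tops 22 mm above the bench). Origin under its centre, z up. Two bays run along x: the chisel's on y = -50 mm, the strop's on y = +50 mm, with side walls cut away about 30 mm either side of each seat to let fingers in. A small tin compartment at the -x end on y = +50
- chisel_seat (a point): nominal seat of the chisel's origin on the bay floor (tray -36, -50 mm, height 8); axes as the tray's, +x to the blade end. The whole bay (pad, walls, cheeks) is set up to 9 mm either way along x, not told: find it by feel or sight. Nominal x from here: face of pad at rest -54 mm, of cheeks +48 (gap 102 for a handle of 110). Handle bay 35 mm wide, channel between the cheeks 22 mm
- pad (a joint): cork-coloured sprung pad at the butt end of the chisel bay, 31 mm wide, as low as the walls (14 mm above the bay floor): metres pushed back in the tray's -x direction, 0 at rest, hard stop at 0.018; about 6 N at 0 and 15 N just before the stop; about 0.008 with the chisel seated
- strop_seat (a point): where the strop's origin must finally be, on the bay floor (tray 42, 50 mm, height 8); axes as the tray's, strop's x along +x. In x from here the bay is 52 mm wide (for the board) from -42 to +83 mm, and 30 mm wide (for the handle) from -115 to -42 mm
- chisel: carving chisel 200 mm long: flat-sided dark wooden handle 110 x 30 mm, 24 mm high, brass ferrule 15 mm across, steel blade 15 mm wide; on the open bench. Origin on its underside at a good grip place; x points to the blade: butt at -62 mm, front of handle +48, ferrule to +60, cutting edge +138; z up. Blade 10 to 14 mm above the underside. 0.16 kg
- chisel_tip (a point): middle of the chisel's cutting edge
- strop: strop paddle 190 mm long: pale wooden board 115 x 46 mm, 20 mm high, brown leather on top, and in line a handle 75 x 24 mm, 18 mm high. Starts lying across the tray on its wall tops. Origin on its underside near the centre of mass, a good place to grip across; x points away from the handle: board -36 to +79 mm, handle -36 to -111 mm; z up. 0.14 kg
- strop_end (a point): middle of the strop's end face away from its handle
- tin: low round steel tin, 42 mm across and 26 mm high, standing in the tray's small square compartment; origin under its centre
- mallet: carver's mallet standing on its head: head 84 mm across, 115 mm high, with a handle up to 235 mm; origin under its centre
- stone: grey oilstone 150 x 50 x 25 mm lying flat; origin under its centre, x along it
- brush: bench brush about 200 mm long lying flat; origin at its underside, x along it
- rosette: carved wooden disc 90 mm across and about 29 mm high; origin under its centre
- wax: wax jar 70 mm across, about 60 mm high; origin under its centre
- rasp: rasp 325 mm long with a dark steel blade 26 mm wide and a round wooden handle, lying flat; blade from x = -35 to +155 mm, handle to x = -135 mm

How it is judged:
By the outcome, as a careful person would: the job done as asked, in the order asked, and still so for the second after the job is handed in, with the robot touching nothing.
It also fails if it takes over 62 s, if anything falls off the work surface, if the arm or the gripper's body presses on something with over 40 N, if the wrist force passes 120 N, or if a joint passes its speed limit or range.

## Working session

There is one attempt and no reset: what is moved stays moved. The work goes in short steps, Python scripts to look and compute and a tool call to move; the robot and the scene stay as the last step left them, time stands still between calls to the robot, and variables do not carry over. Pictures are saved under pics/ and viewed, and the job is handed in when it is done.

Besides the shell and the picture viewer there is one more tool, called as name([rows], argument=value, ...), one row to a line, values as JSON. carry_out: Moves the arm, as the interface text tells. Shift numbers are shares of 0.025 m and turn numbers shares of 0.1 rad, none past 1 either way. Its arguments: {"type":"object","properties":{"series":{"type":"array"},"grip_force":{"type":"number"}},"required":["series"]}

```bash
ls; mkdir -p pics
python3 - <<'E'
from station import ctrl
import cv2
o=ctrl.get_obs();print(o)
for n in ["scene","top","wrist"]:
    p=ctrl.get_image(n);cv2.imwrite(f"pics/{n}0.png",p["frame"]);print(n,p["shot"],{k:p[k] for k in p if k not in("frame",)})
E
```

```text
pics
{'t': 0.0, 'q': array([-1.23801646e+00,  5.33513970e-02,  1.61429702e+00, -3.43670322e-06,
        1.47600245e+00, -1.19002314e-01]), 'dq': array([ 1.00440443e-03,  1.08187439e-03,  4.92935267e-06,  2.13464895e-04,
       -1.19219229e-03, -1.72108193e-04]), 'effort': array([ 4.65891062e-04, -3.93673682e+01, -3.70177889e+01, -7.39309166e-05,
        7.07517276e-03,  2.98202082e-06]), 'tool_pos': array([ 0.27264855, -0.56169991,  0.23006461]), 'tool_rot': array([-3.05978596e+00, -7.03180133e-01,  3.50032138e-04]), 'contact_force': array([-0.24467937, -0.12592942,  0.06542109]), 'wrist_torque': array([0.00817061, 0.01097142, 0.01121148]), 'opening': 0.08542373298780845}
scene 1 {'fx': 483.961920947954, 'fy': 483.961920947954, 'cx': 242.63076863015007, 'cy': 183.7686403551132, 'R': array([[-0.58812682,  0.80861456, -0.01579033],
       [ 0.59608221,  0.42018558, -0.68420032],
       [-0.54661947, -0.41180889, -0.72912316]]), 't': array([ 0.32069881, -0.26845759,  1.65854295]), 'shot': 1}
top 2 {'fx': 375.3116343161812, 'fy': 375.3116343161812, 'cx': 262.11593314508184, 'cy': 190.15272140509796, 'R': array([[-0.0634824 , -0.99798059, -0.00217516],
       [-0.97742057,  0.06261442, -0.20181297],
       [ 0.20154162, -0.01068553, -0.97942166]]), 't': array([0.03341477, 0.51115798, 1.09787287]), 'shot': 2}
wrist 3 {'fx': 339.77850917346524, 'fy': 339.77850917346524, 'cx': 261.2567625034617, 'cy': 198.52120310576166, 'hand_eye': array([[-3.34856418e-04, -9.58672418e-01, -2.84512007e-01,
         7.16868589e-02],
       [ 9.99999944e-01, -3.27838832e-04, -7.22864147e-05,
         7.15560912e-04],
       [-2.39750922e-05, -2.84512015e-01,  9.58672474e-01,
        -1.42849009e-01],
       [ 0.00000000e+00,  0.00000000e+00,  0.00000000e+00,
         1.00000000e+00]]), 'shot': 3}
```

View pics/scene0.png

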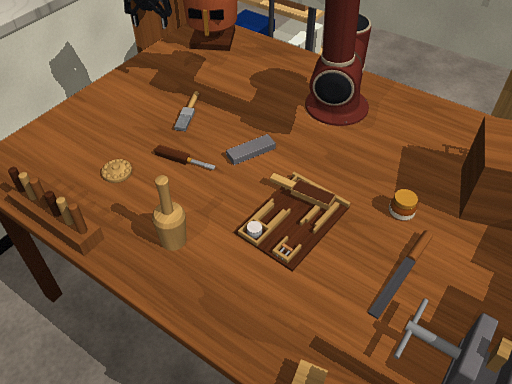

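View pics/top0.png

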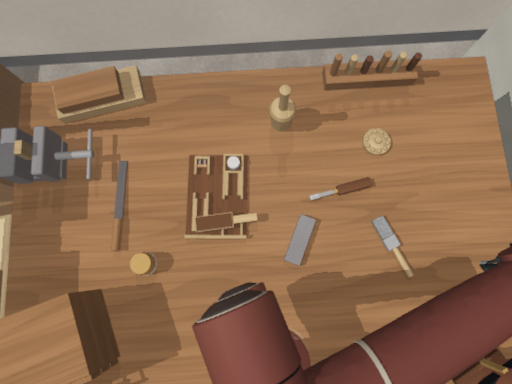

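View pics/wrist0.png

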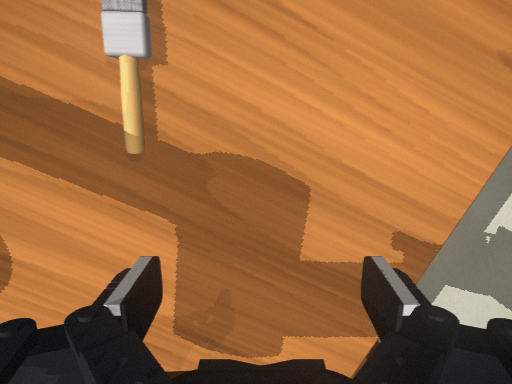

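```bash
cat > h.py <<'E'
import numpy as np, cv2
from station import ctrl
from scipy.spatial.transform import Rotation as Ro
def cam(p,obs=None):
    if 'hand_eye' in p:
        Rt=Ro.from_rotvec(obs['tool_rot']).as_matrix();T=np.eye(4);T[:3,:3]=Rt;T[:3,3]=obs['tool_pos']
        C=T@np.array(p['hand_eye']);R=C[:3,:3].T;return R,-R@C[:3,3]
    return np.array(p['R']),np.array(p['t'])
def proj(p,X,obs=None):
    R,t=cam(p,obs);c=np.atleast_2d(X)@R.T+t
    return np.c_[p['fx']*c[:,0]/c[:,2]+p['cx'],p['fy']*c[:,1]/c[:,2]+p['cy']]
def back(p,uv,z,obs=None):
    R,t=cam(p,obs);uv=np.atleast_2d(uv).astype(float)
    d=np.c_[(uv[:,0]-p['cx'])/p['fx'],(uv[:,1]-p['cy'])/p['fy'],np.ones(len(uv))]@R
    o=-R.T@t;s=(z-o[2])/d[:,2];return o+d*s[:,None]
def mark(p,n,z,obs=None,k=1):
    r=ctrl.mark_of(p,n);out=[]
    for m in r[:k]:
        uv=np.array(m['position'])*[512,384];out.append((round(m['p'],2),uv.round(1),back(p,uv,z,obs)[0].round(4)))
    return out
E
python3 - <<'E'
from h import *
np.set_printoptions(suppress=True)
for n in ["top","scene"]:
    p=ctrl.get_image(n)
    if n=="top": cv2.imwrite("pics/topz.png",cv2.resize(p["frame"][140:250,170:420],None,fx=3.2,fy=3.2,interpolation=cv2.INTER_CUBIC))
    else: cv2.imwrite("pics/scz.png",cv2.resize(p["frame"][130:275,145:360],None,fx=3.5,fy=3.5,interpolation=cv2.INTER_CUBIC))
    for nm,z in [("tray",0),("chisel_seat",.008),("strop_seat",.008),("chisel",0),("chisel_tip",.012),("strop",.022),("strop_end",.032),("tin",.008),("stone",0),("mallet",0)]:
        print(n,nm,mark(p,nm,z,k=2))
    for nm,z in [("tray",0.008),("chisel",.018),("strop",.04)]:
        r=ctrl.trace(p,nm)
        if r:
            m=r[0]['mask'];np.save(f"m_{n}_{nm}.npy",m);ys,xs=np.nonzero(m)
            W=back(p,np.c_[xs+.5,ys+.5],z)[:,:2];rc=cv2.minAreaRect((W*1000).astype(np.float32));print(nm,r[0]['p'],rc)
E
```

```text
top tray [(0.64, array([218.1, 197.9]), array([0.5067, 0.1421, 0.    ])), (0.59, array([393.6, 246.6]), array([ 0.3181, -0.3962,  0.    ]))]
top chisel_seat [(0.88, array([200.9, 183.4]), array([0.5558, 0.1942, 0.008 ])), (0.18, array([299.1, 238.9]), array([ 0.36  , -0.1044,  0.008 ]))]
top strop_seat [(0.18, array([200.2, 185.6]), array([0.5488, 0.1967, 0.008 ]))]
top chisel [(0.67, array([352.4, 186.9]), array([ 0.5151, -0.2897,  0.    ]))]
top chisel_tip [(0.63, array([309.6, 198.7]), array([ 0.4835, -0.1476,  0.012 ]))]
top strop [(0.61, array([220.2, 217.3]), array([0.441 , 0.1356, 0.022 ])), (0.19, array([195.9, 224.1]), array([0.4246, 0.2115, 0.022 ]))]
top strop_end [(0.86, array([194.5, 223.4]), array([0.4258, 0.2139, 0.032 ]))]
top tin [(0.67, array([230.4, 169.5]), array([0.5957, 0.098 , 0.008 ]))]
top stone [(0.85, array([297.1, 240.3]), array([ 0.3566, -0.0986,  0.    ])), (0.21, array([201.2, 183.2]), array([0.5583, 0.1944, 0.    ]))]
top mallet [(0.71, array([200.5, 183.1]), array([0.5588, 0.1967, 0.    ])), (0.61, array([280.7, 119.9]), array([ 0.7578, -0.0767,  0.  
[... 1105 characters left out ...]
scene tin [(0.54, array([254.8, 230.8]), array([0.6083, 0.086 , 0.008 ]))]
scene stone [(0.85, array([252.3, 153.4]), array([ 0.3608, -0.0971,  0.    ])), (0.44, array([302. , 236.7]), array([0.5473, 0.1954, 0.    ]))]
scene mallet [(0.57, array([176.6, 240.3]), array([ 0.7485, -0.0678,  0.    ])), (0.34, array([332.8, 199.7]), array([0.3858, 0.1987, 0.    ]))]
tray 0.84 ((509.01416015625, 145.80337524414062), (198.35951232910156, 289.0708312988281), 86.62645721435547)
chisel 0.74 ((512.3955688476562, -242.42361450195312), (45.99199295043945, 200.28562927246094), 10.772825241088867)
strop 0.66 ((436.46337890625, 122.16526794433594), (66.56643676757812, 194.7273406982422), 5.2405781745910645)
```

View pics/topz.png

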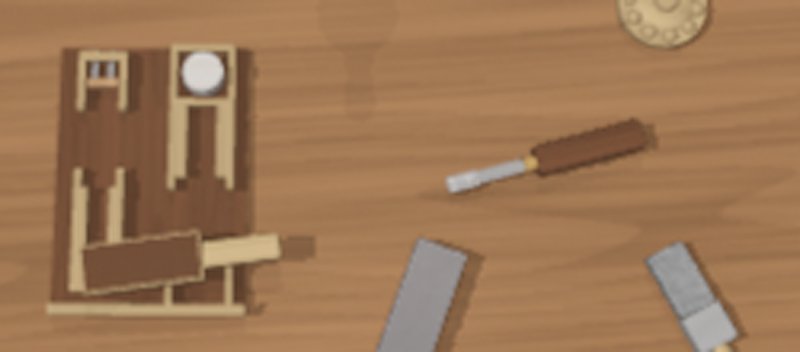

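View pics/scz.png

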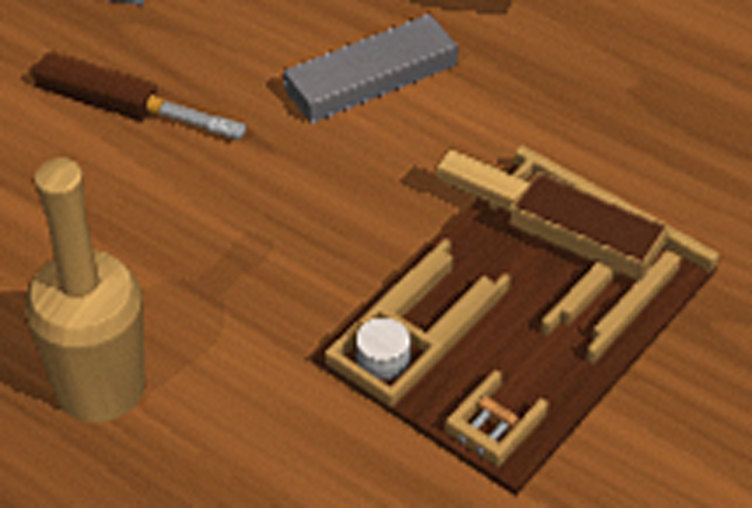

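carry_out([
  [0.2,1,0,0,0,0.4,1],
  [0.2,1,0,0,0,0.4,1],
  [0.2,1,0,0,0,0.4,1],
  [0.2,1,0,0,0,0.4,1],
  [0.2,1,0,0,0,0.4,1],
  [0.2,1,0,0,0,0.4,1],
  [0.2,1,0,0,0,0.4,1],
  [0.2,1,0,0,0,0.4,1],
  [0.2,1,0,0,0,0.4,1],
  [0.2,1,0,0,0,0.4,1],
  [0.2,1,0,0,0,0.4,1],
  [0.2,1,0,0,0,0.4,1],
])

```text
t: 2.75
tool_pos: [0.333, -0.2613, 0.2315]
tool_rot: [2.805, 1.413, 0.0]
contact_force: [-0.4, 0.5, 0.3]
opening: 0.0854
```

Run:
```python
from h import *
np.set_printoptions(suppress=True)
o=ctrl.get_obs();p=ctrl.get_image("wrist");cv2.imwrite("pics/w1.png",p["frame"])
print(o['t'],o['tool_pos'],o['tool_rot'],o['q'])
for nm,z in [("chisel",0),("chisel_tip",.012),("stone",0)]: print(nm,mark(p,nm,z,o,2))
r=ctrl.trace(p,"chisel")
if r:
    ys,xs=np.nonzero(r[0]['mask']);W=back(p,np.c_[xs+.5,ys+.5],.024,o)[:,:2];print(r[0]['p'],cv2.minAreaRect((W*1000).astype(np.float32)))
```

```text
2.75 [ 0.33296288 -0.26129568  0.23146818] [2.80526037 1.41316794 0.00030624] [-0.84164071 -0.46517897  2.05637852  0.00006131  1.54986983 -0.20414212]
chisel [(0.75, array([415.9,  79.8]), array([ 0.5159, -0.2858,  0.    ]))]
chisel_tip []
stone [(0.58, array([187.4,  24.2]), array([ 0.3585, -0.1039,  0.    ]))]
0.58 ((506.6505432128906, -260.12274169921875), (34.85679244995117, 173.3641815185547), 11.479464530944824)
```

View pics/w1.png

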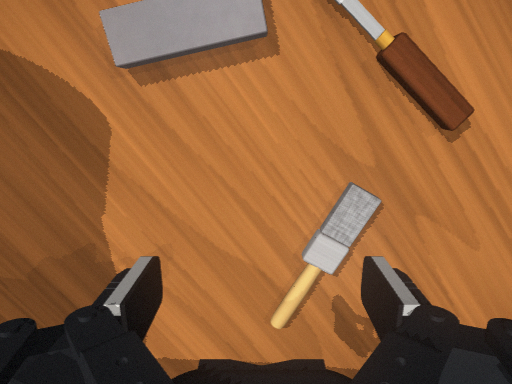

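carry_out([
  [0.25,1,0,0,0,0.4,1],
  [0.25,1,0,0,0,0.4,1],
  [0.25,1,0,0,0,0.4,1],
  [0.25,1,0,0,0,0.4,1],
  [0.25,1,0,0,0,0.4,1],
  [0.25,1,0,0,0,0.4,1],
  [0.25,1,0,0,0,0.4,1],
  [0.25,1,0,0,0,0.4,1],
  [0.25,1,0,0,0,0.4,1],
  [0.25,1,0,0,0,0.4,1],
  [0.25,1,0,0,0,0.4,1],
  [0.25,1,0,0,0,0.4,1],
])

```text
t: 4.2
tool_pos: [0.4085, 0.0379, 0.2314]
tool_rot: [2.391, 2.038, -0.0]
contact_force: [0.7, 0.6, -0.8]
opening: 0.0855
```

carry_out([
  [0.25,1,0,0,0,0.5,1],
  [0.25,1,0,0,0,0.5,1],
  [0.25,1,0,0,0,0.5,1],
  [0.25,1,0,0,0,0.5,1],
  [0,0,0,0,0,0,1],
])

```text
t: 4.7
tool_pos: [0.4337, 0.1389, 0.2312]
tool_rot: [-2.173, -2.268, 0.0]
contact_force: [-0.4, -0.5, -0.2]
opening: 0.0854
```

Run:
```python
from h import *
np.set_printoptions(suppress=True)
o=ctrl.get_obs();p=ctrl.get_image("wrist");cv2.imwrite("pics/w2.png",p["frame"])
print(o['t'],o['tool_pos'],o['tool_rot'],o['q'])
for nm,z in [("strop",0.022),("strop_end",.032),("tray",0),("chisel_seat",.008),("strop_seat",.008),("tin",.008)]: print(nm,mark(p,nm,z,o,2))
r=ctrl.trace(p,"strop")
if r:
    ys,xs=np.nonzero(r[0]['mask']);W=back(p,np.c_[xs+.5,ys+.5],.042,o)[:,:2];print(r[0]['p'],cv2.minAreaRect((W*1000).astype(np.float32)))
```

```text
4.7 [0.43369185 0.13893564 0.23115241] [-2.1726352  -2.26818353  0.00021515] [ 0.14605562 -0.3726119   1.99080327  0.00049502  1.52395926  0.10300708]
strop [(0.56, array([254.8, 174.6]), array([0.4268, 0.132 , 0.022 ]))]
strop_end [(0.75, array([253.7,  97. ]), array([0.4229, 0.2106, 0.032 ])), (0.71, array([253.2, 177.9]), array([0.4253, 0.1307, 0.032 ]))]
tray [(0.73, array([333.3, 165.5]), array([0.5137, 0.1412, 0.    ]))]
chisel_seat [(0.96, array([376.9, 121.9]), array([0.553 , 0.1911, 0.008 ]))]
strop_seat [(0.88, array([286.5, 201.1]), array([0.4634, 0.1   , 0.008 ]))]
tin [(0.89, array([419.6, 215.6]), array([0.6163, 0.0891, 0.008 ]))]
0.64 ((429.75201416015625, 115.68567657470703), (47.00275802612305, 188.83065795898438), 3.672024965286255)
```

View pics/w2.png

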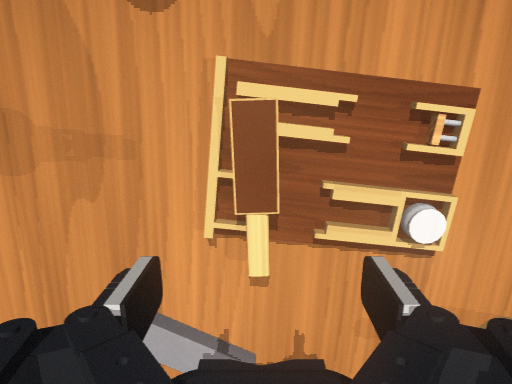

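Run:
```python
import cv2
f=cv2.imread("pics/w2.png");cv2.imwrite("pics/w2z.png",cv2.resize(f[45:285,195:490],None,fx=2.7,fy=2.5,interpolation=cv2.INTER_CUBIC))
```

```text
(no output)
```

View pics/w2z.png

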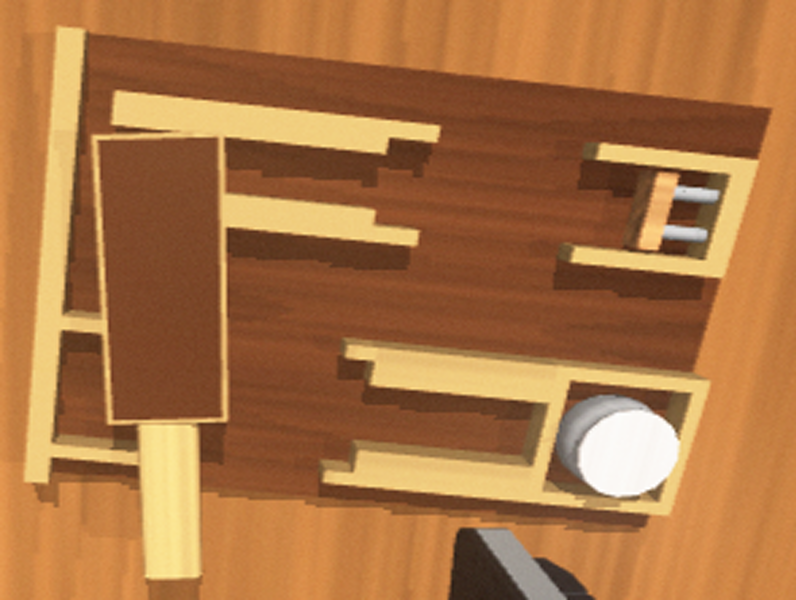

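```bash
cat > fit.py <<'E'
from h import *
from scipy.optimize import least_squares
np.set_printoptions(suppress=True,precision=1)
p={'fx': 339.77850917346524, 'fy': 339.77850917346524, 'cx': 261.2567625034617, 'cy': 198.52120310576166,'hand_eye':np.array([[-3.34856418e-04, -9.58672418e-01, -2.84512007e-01,7.16868589e-02],[ 9.99999944e-01, -3.27838832e-04, -7.22864147e-05,7.15560912e-04],[-2.39750922e-05, -2.84512015e-01,  9.58672474e-01,-1.42849009e-01],[0,0,0,1]])}
o={'tool_pos':np.array([0.43369185,0.13893564,0.23115241]),'tool_rot':np.array([-2.1726352,-2.26818353,0.00021515])}
f=lambda z:np.array(z)/[2.698,2.5]+[195,45]
P=[((56,28),(135,-95,22)),((24,482),(135,95,22)),((771,109),(-135,-95,8)),
   ((547,404),(-73,35,22)),((531,465),(-73,65,22)),((375,387),(0,35,22)),((355,444),(0,65,22))]
T=np.array([q[1] for q in P])/1e3;W=np.vstack([back(p,f(q[0]),q[1][2]/1e3,o) for q in P])[:,:2]
def tf(x,T):c,s=np.cos(x[2]),np.sin(x[2]);return T[:,:2]@np.array([[c,s],[-s,c]])+x[:2]
r=least_squares(lambda x:(tf(x,T)-W).ravel()*1e3,[.513,.142,3.08],loss='soft_l1')
x=r.x;print("tray",x[:2]*1e3,np.degrees(x[2]),"\nres\n",(tf(x,T)-W)*1e3)
def tray(z,h):
    w=back(p,f(z),h,o)[0,:2]-x[:2];c,s=np.cos(x[2]),np.sin(x[2]);return np.array([c*w[0]+s*w[1],-s*w[0]+c*w[1]])*1e3
for nm,z in [("cheekA",(386,153)),("cheekA outer",(390,138)),("cheekB",(376,210)),("cheekBo",(372,228)),("pad1",(651,172)),("pad2",(636,248)),("sideA front",(587,144)),("sideB",(563,245)),("cheekwallend",(440,130)),("cheekwallendB",(417,240)),("backwall in",(728,162)),("stropA",(93,138)),("stropwall stepouter",(345,342))]: print(nm,tray(z,.022))
for c in [(.042,79,-50)]: pass
S=[((93,137),(79,23,42)),((222,137),(79,-23,42)),((228,420),(-36,-23,42)),((108,423),(-36,23,42)),((146,578),(-111,12,40)),((199,577),(-111,-12,40))]
T2=np.array([q[1] for q in S])/1e3;W2=np.vstack([back(p,f(q[0]),q[1][2]/1e3,o) for q in S])[:,:2]
r=least_squares(lambda x:(tf(x,T2)-W2).ravel()*1e3,[.426,.131,1.62]);print("strop",r.x[:2]*1e3,np.degrees(r.x[2]),"\n",(tf(r.x,T2)-W2)*1e3)
for n,t in [("cseat",(-36,-50)),("sseat",(42,50)),("tin",(-105,50))]: print(n,tf(x,np.array([t])/1e3)*1e3)
E
python3 fit.py
```

```text
tray [514.2 143.7] 176.17541216142897 
res
 [[ 0.   0.5]
 [-0.3  0.1]
 [-0.3  0.3]
 [ 0.3  0.4]
 [ 0.5 -0.9]
 [-2.4  0.5]
 [ 1.  -2.9]]
cheekA [ 10.1 -61.6]
cheekA outer [  9.6 -67.4]
cheekB [ 10. -39.]
cheekBo [ 10.2 -31.7]
pad1 [-89.4 -65.1]
pad2 [-91.4 -34.7]
sideA front [-63.1 -73.1]
sideB [-63.4 -32.8]
cheekwallend [ -8.1 -72.4]
cheekwallendB [ -7.6 -28.8]
backwall in [-116.8  -72. ]
stropA [118.5 -55.5]
stropwall stepouter [12.7 16.9]
strop [429.3 131.6] 93.91219398903252 
 [[-0.5  1.4]
 [ 0.5  2.6]
 [-0.2 -0.2]
 [-0.2 -0. ]
 [-1.  -2. ]
 [ 1.4 -1.8]]
cseat [[553.5 191.2]]
sseat [[469.   96.6]]
tin [[615.7  86.8]]
```

carry_out([
  [-0.2,0.03,-1,0,0,0.26,1],
  [0,0,-1,0,0,0,1],
  [0,0,-1,0,0,0,1],
  [0,0,-1,0,0,0,1],
  [0,0,-1,0,0,0,1],
  [0,0,-1,0,0,0,1],
  [0,0,-0.8,0,0,0,1],
  [0,0,-0.6,0,0,0,1],
  [0,0,-0.5,0,0,0,1],
  [0,0,-0.5,0,0,0,1],
  [0,0,0,0,0,0,1],
], grip_force=40)

```text
t: 6.2
tool_pos: [0.4266, 0.1381, 0.0197]
tool_rot: [-2.145, -2.293, 0.004]
contact_force: [-0.1, -0.1, 0.5]
opening: 0.0854
```

Run:
```python
from h import *
for n in ["wrist","scene"]:
    p=ctrl.get_image(n);cv2.imwrite(f"pics/{n}3.png",p["frame"] if n=="wrist" else cv2.resize(p["frame"][80:275,165:400],None,fx=3,fy=3))
```

```text
(no output)
```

View pics/wrist3.png

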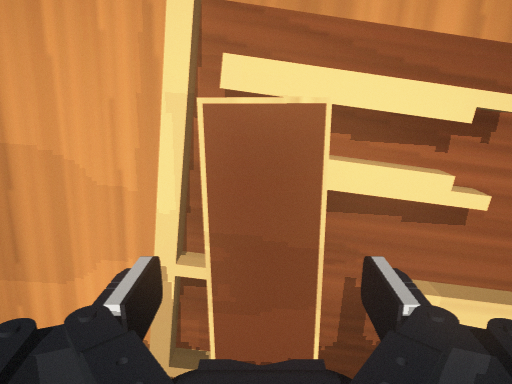

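View pics/scene3.png

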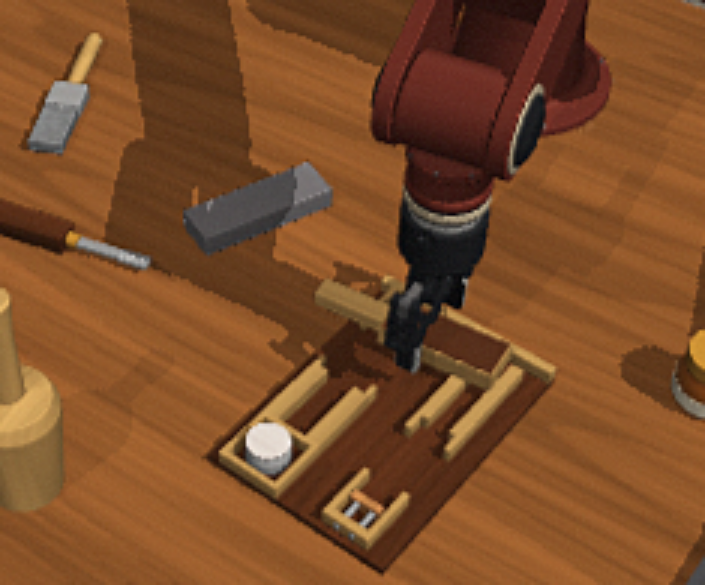

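carry_out([
  [0,0,0,0,0,0,0.7],
  [0,0,0,0,0,0,0.4],
  [0,0,0,0,0,0,0.2],
  [0,0,0,0,0,0,0.2],
  [0,0,0,0,0,0,0.2],
  [0,0,0,0,0,0,0.2],
  [0,0,0,0,0,0,0.2],
], grip_force=50)

```text
t: 7.0
tool_pos: [0.4287, 0.1386, 0.0222]
tool_rot: [2.145, 2.294, 0.002]
contact_force: [-0.0, -0.1, 5.4]
opening: 0.0448
```

carry_out([
  [0,0,0.3,0,0,0,0.2],
  [0,0,0.8,0,0,0,0.2],
  [0,0,1,0,0,0,0.2],
  [0,0,1,0,0,0,0.2],
  [0,0,0,0,0,0,0.2],
])

```text
t: 7.5
tool_pos: [0.43, 0.1388, 0.1022]
tool_rot: [2.143, 2.292, 0.008]
contact_force: [0.7, 0.4, -1.4]
opening: 0.0452
```

Run:
```python
from h import *
np.set_printoptions(suppress=True)
o=ctrl.get_obs();print(o)
for n in ["wrist","scene"]:
    p=ctrl.get_image(n);cv2.imwrite(f"pics/{n}4.png",p["frame"] if n=="wrist" else cv2.resize(p["frame"][80:275,165:400],None,fx=3,fy=3))
```

```text
{'t': 7.5, 'q': array([ 0.14734255, -0.26674649,  2.13029256,  0.00003902,  1.271519  ,
        0.08024544]), 'dq': array([-0.0020131 ,  0.03758918,  0.04443644, -0.00040365, -0.03799635,
       -0.00143547]), 'effort': array([  0.16277498, -23.02503169, -33.47952247,  -0.0054293 ,
         0.38614302,   0.00082451]), 'tool_pos': array([0.43003649, 0.13884854, 0.10218874]), 'tool_rot': array([2.14293111, 2.29173844, 0.00805282]), 'contact_force': array([ 0.71665338,  0.3755353 , -1.42480947]), 'wrist_torque': array([0.02259226, 0.011617  , 0.01795558]), 'opening': 0.04524094332155244}
```

View pics/wrist4.png

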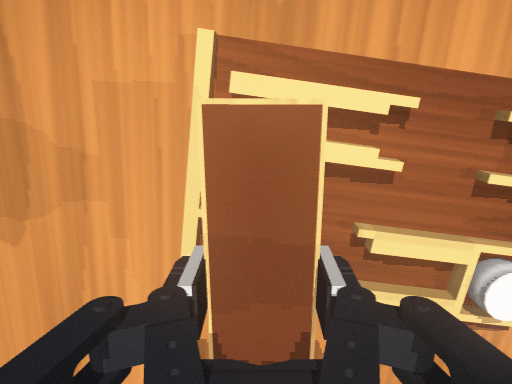

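View pics/scene4.png

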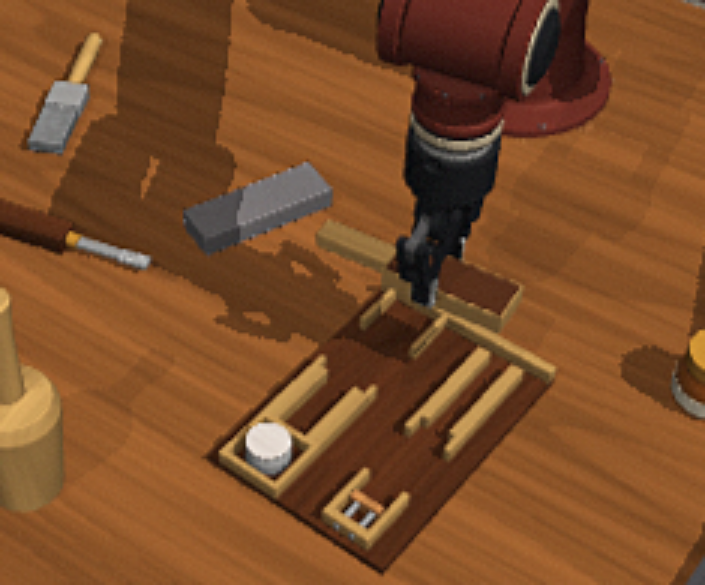

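```bash
cat > m4.py <<'E'
from fit import p,back,np
from h import Ro
o={'tool_pos':np.array([0.43003649,0.13884854,0.10218874]),'tool_rot':np.array([2.14293111,2.29173844,0.00805282])}
R=Ro.from_rotvec(o['tool_rot']).as_matrix()
print("tool",R[:,0],R[:,2])
for uv in [(203,102),(325,101),(205,240),(322,240)]:
    for h in (.1222,.119):
        print(uv,h,((back(p,uv,h,o)[0]-o['tool_pos'])@R*1e3))
E
python3 m4.py | tail -9
```

```text
tool [-0.1  1.   0. ] [ 0.  0. -1.]
(203, 102) 0.1222 [ 70.3 -19.5 -20.1]
(203, 102) 0.119 [ 70.2 -20.1 -16.9]
(325, 101) 0.1222 [ 70.6  22.9 -19.8]
(325, 101) 0.119 [ 70.5  23.5 -16.6]
(205, 240) 0.1222 [ 18.4 -21.3 -20.1]
(205, 240) 0.119 [ 17.  -21.9 -16.9]
(322, 240) 0.1222 [ 18.2  24.5 -19.8]
(322, 240) 0.119 [ 16.8  25.1 -16.6]
```

Run:
```python
import cv2,numpy as np
from h import *
a=cv2.imread("pics/wrist3.png")[80:384,150:380];b=cv2.imread("pics/wrist4.png")[80:384,150:380]
cv2.imwrite("pics/cmp.png",cv2.resize(np.hstack([a,b]),None,fx=1.7,fy=1.7,interpolation=cv2.INTER_CUBIC))
p=ctrl.get_image("scene");cv2.imwrite("pics/s5.png",cv2.resize(p["frame"][140:195,260:350],None,fx=8,fy=8,interpolation=cv2.INTER_CUBIC))
p=ctrl.get_image("top");cv2.imwrite("pics/t5.png",cv2.resize(p["frame"][170:260,170:290],None,fx=6,fy=6,interpolation=cv2.INTER_CUBIC))
```

```text
(no output)
```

View pics/cmp.png

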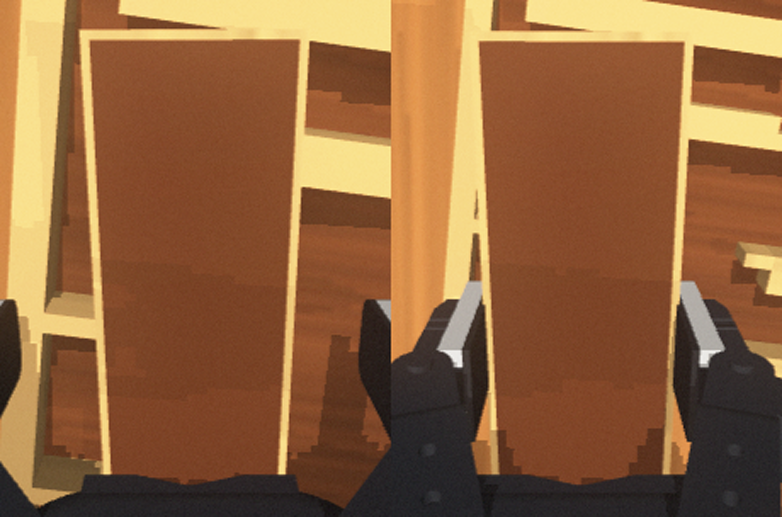

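View pics/s5.png

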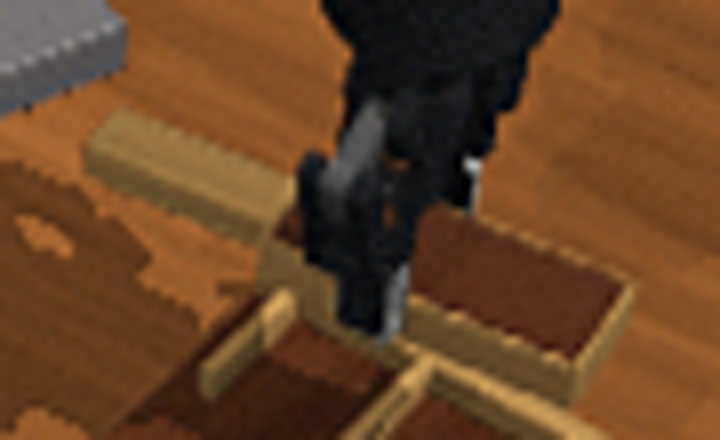

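View pics/t5.png

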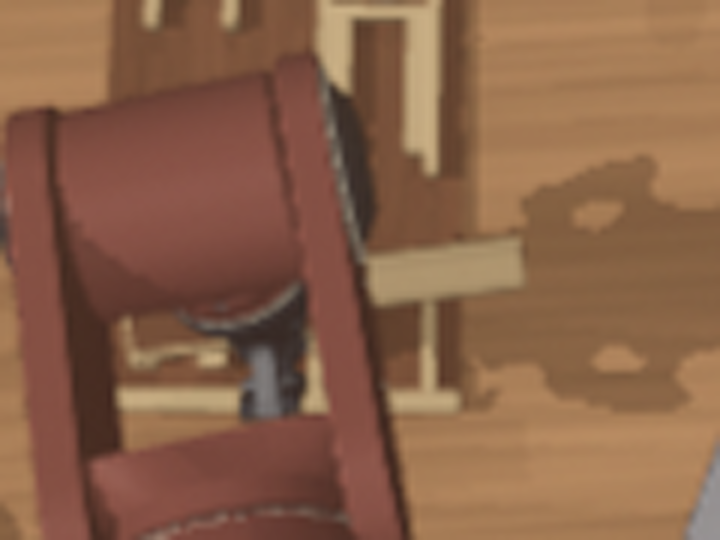

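```bash
cat > m5.py <<'E'
from fit import p,np,least_squares
from h import Ro
H=p['hand_eye'];Rc=H[:3,:3].T;tc=-Rc@H[:3,3]
def px(X):
    c=X@Rc.T+tc;return np.c_[p['fx']*c[:,0]/c[:,2]+p['cx'],p['fy']*c[:,1]/c[:,2]+p['cy']]
# strop frame expressed in tool frame: x along tool x, y -> -tool y, z -> -tool z
def solve(off,pts,edges,name):
    P=[np.array([(a-off)/1.7+150,b/1.7+80]) for a,b in pts]
    E=[np.array([(a-off)/1.7+150,b/1.7+80]) for a,b in edges]
    def res(v,full=False):
        x,y,z,pit,yaw=v
        R=np.diag([1,-1,-1.])@Ro.from_euler('zyx',[yaw,pit,0]).as_matrix()
        T=lambda q:R@(np.array(q))+[x,y,z]
        r=[]
        a=px(np.array([T([.079,.023,.02]),T([.079,-.023,.02]),T([-.02,.023,.02]),T([-.02,-.023,.02])]))
        r+=list(a[0]-P[0])+list(a[1]-P[1])
        for (i,j),e in zip([(0,2),(1,3)],E):
            d=a[j]-a[i];d/=np.hypot(*d);w=e-a[i];r.append(d[0]*w[1]-d[1]*w[0])
        return np.array(r)
    s=least_squares(res,[-.008,0,0,0,0],x_scale=[.01,.01,.01,.1,.1]);v=s.x
    print(name,"origin mm",v[:3]*1e3,"pitch deg(+=end down)",np.degrees(v[3]),"yaw",np.degrees(v[4]),"res",np.round(s.fun,2))
# tool y sign: image left/right handled by R
solve(0,[(80,32),(308,33)],[(112,474),(278,474)],"pre")
solve(391,[(478,38),(692,36)],[(497,474),(665,474)],"post")
solve(0,[(308,33),(80,32)],[(278,474),(112,474)],"pre'")
solve(391,[(692,36),(478,38)],[(665,474),(497,474)],"post'")
E
python3 m5.py | tail -4|cut -c1-200
```

```text
pre origin mm [-5.7  2.1  5.5] pitch deg(+=end down) -5.113261870737247 yaw 0.23723763631855974 res [ 0.1  0.6  0.1 -0.6 -0.2 -0.2]
post origin mm [-8.5  1.2  7.2] pitch deg(+=end down) -0.6683286903993263 yaw -0.33042078873333003 res [-0.2 -0.9 -0.2  0.9  0.3  0.2]
pre' origin mm [ -1569.    3375.8 416345.1] pitch deg(+=end down) -269.76088651122603 yaw -0.46436915007626905 res [-67.1  -0.3  67.1   0.3   0.   -0. ]
post' origin mm [ -4390.1   3283.7 404243.5] pitch deg(+=end down) -89.34871879409094 yaw 0.4649962439374789 res [-63.    0.6  63.   -0.6   0.    0.1]
```

```bash
cat > m6.py <<'E'
from fit import np,least_squares
from h import Ro
R=np.array([[-0.58812682,0.80861456,-0.01579033],[0.59608221,0.42018558,-0.68420032],[-0.54661947,-0.41180889,-0.72912316]]);t=np.array([0.32069881,-0.26845759,1.65854295]);f=483.961920947954
px=lambda X:(lambda c:np.c_[f*c[:,0]/c[:,2]+242.6307,f*c[:,1]/c[:,2]+183.7686])(X@R.T+t)
M=np.array([[-111,12,18],[-111,-12,18],[79,23,20],[79,-23,20],[79,-23,0]])/1e3
def go(P,n,x0):
    def res(v):
        Q=Ro.from_euler('zyx',v[3:]).as_matrix()
        return np.r_[(px(M@Q.T+v[:3])-P).ravel(), (v[5])*200]
    s=least_squares(res,x0,x_scale=[.01]*3+[.1]*3);v=s.x
    print(n,v[:3]*1e3,"yaw,pitch,roll",np.degrees(v[3:]),"\n",s.fun.round(1))
S3=lambda a:np.array(a)/8.+[260,140]
S1=lambda a:np.array(a)/[752/215,508/145]+[145,130]
# y side: strop x=+y world, strop y = -x world (near robot = farther from scene cam -> image upper)
go(S1([(453,150),(437,172),(665,226),(641,262),(641,277)]),"pre",[.429,.131,.022,1.63,0,0])
go(S3([(118,108),(85,145),(632,283),(578,365),(572,405)]),"post",[.429,.131,.102,1.63,0,0])
E
python3 m6.py | tail -6
```

```text
sseat [[469.   96.6]]
tin [[615.7  86.8]]
pre [396.5 118.8 -16. ] yaw,pitch,roll [95.4  2.   0. ] 
 [-0.3  0.5  0.4 -0.5  0.1 -0.6  0.3  0.2 -0.4  0.4  0. ]
post [411.4 125.3  78.1] yaw,pitch,roll [95.  -3.4 -0. ] 
 [-0.  -0.   0.   0.1  0.2 -0.1  0.1 -0.2 -0.3  0.2 -0. ]
```

```bash
cat >> m6.py <<'E'
def go2(P,n,x0,sig):
    def res(v):
        Q=Ro.from_euler('zyx',v[3:]).as_matrix()
        return np.r_[(px(M@Q.T+v[:3])-P).ravel()/.5, v[5]*200, (v[:3]-x0[:3])/.003,(v[3]-x0[3])/.02]
    s=least_squares(res,x0,x_scale=[.01]*3+[.1]*3);v=s.x
    J=np.linalg.inv(s.jac.T@s.jac)
    print(n,v[:3]*1e3,"yaw,pitch,roll",np.degrees(v[3:]),"sd",np.degrees(J[4,4]**.5),"\n",s.fun.round(1))
print("==")
go2(S1([(453,150),(437,172),(665,226),(641,262),(641,277)]),"pre",np.array([.429,.131,.022,1.64,0,0]),0)
go2(S3([(118,108),(85,145),(632,283),(578,365),(572,405)]),"post",np.array([.4305,.131,.102,1.64,0,0]),0)
E
python3 m6.py | sed -n '/==/,$p'
```

```text
==
pre [425.4 132.5  18.6] yaw,pitch,roll [94.6  1.3  0.4] sd 3.036567006049337 
 [-2.4 -0.6 -1.4 -2.6  1.8 -0.6  1.4  1.3 -0.   2.2  1.2 -1.2  0.5 -1.1
  0.5]
post [429.1 133.7  98.1] yaw,pitch,roll [94.4 -3.5  0.2] sd 2.6103821486605994 
 [-1.1 -1.2 -1.3 -0.9  1.4  0.1  0.6  0.2 -0.2  1.3  0.8 -0.5  0.9 -1.3
  0.4]
```

carry_out([
  [0.08,-0.11,0,0,0,0.96,0.2],
  [0.08,-0.11,0,0,0,0.96,0.2],
  [0.08,-0.11,0,0,0,0.96,0.2],
  [0.08,-0.11,0,0,0,0.96,0.2],
  [0.08,-0.11,0,0,0,0.96,0.2],
  [0.08,-0.11,0,0,0,0.96,0.2],
  [0.08,-0.11,0,0,0,0.96,0.2],
  [0.08,-0.11,0,0,0,0.96,0.2],
  [0.08,-0.11,0,0,0,0.96,0.2],
  [0.08,-0.11,0,0,0,0.96,0.2],
])

```text
t: 8.7
tool_pos: [0.4465, 0.1107, 0.0966]
tool_rot: [-0.837, -3.024, 0.002]
contact_force: [0.0, 0.4, -0.9]
opening: 0.0447
```

carry_out([
  [0.08,-0.11,0,0,0,0.96,0.2],
  [0.08,-0.11,0,0,0,0.96,0.2],
  [0.08,-0.11,0,0,0,0.96,0.2],
  [0.08,-0.11,0,0,0,0.96,0.2],
  [0.08,-0.11,0,0,0,0.93,0.2],
  [0,0,0,0,0,0,0.2],
  [0,0,0,0,0,0,0.2],
])

```text
t: 9.4
tool_pos: [0.4569, 0.0972, 0.0974]
tool_rot: [-0.108, -3.137, 0.0]
contact_force: [0.2, 0.9, -0.8]
opening: 0.045
```

Run:
```python
from h import *
np.set_printoptions(suppress=True)
o=ctrl.get_obs();print(o['t'],o['q'],o['contact_force'],o['wrist_torque'],o['opening']);np.savez("o6.npz",tool_pos=o['tool_pos'],tool_rot=o['tool_rot']);print(o['tool_pos'],o['tool_rot'])
p=ctrl.get_image("wrist");cv2.imwrite("pics/w6.png",cv2.resize(p["frame"],None,fx=1.5625,fy=1.5625,interpolation=cv2.INTER_CUBIC))
p=ctrl.get_image("scene");cv2.imwrite("pics/s6.png",cv2.resize(p["frame"][120:275,215:365],None,fx=4,fy=3.8,interpolation=cv2.INTER_CUBIC))
```

```text
9.4 [ 0.05004215 -0.21089785  2.09329013  0.00006993  1.26191925 -1.45191589] [ 0.2283604   0.90280991 -0.84565762] [-0.02073645  0.02670944 -0.03797521] 0.044979191099310124
[0.45687959 0.09719399 0.09737982] [-0.10804965 -3.13701758  0.00025584]
```

View pics/w6.png

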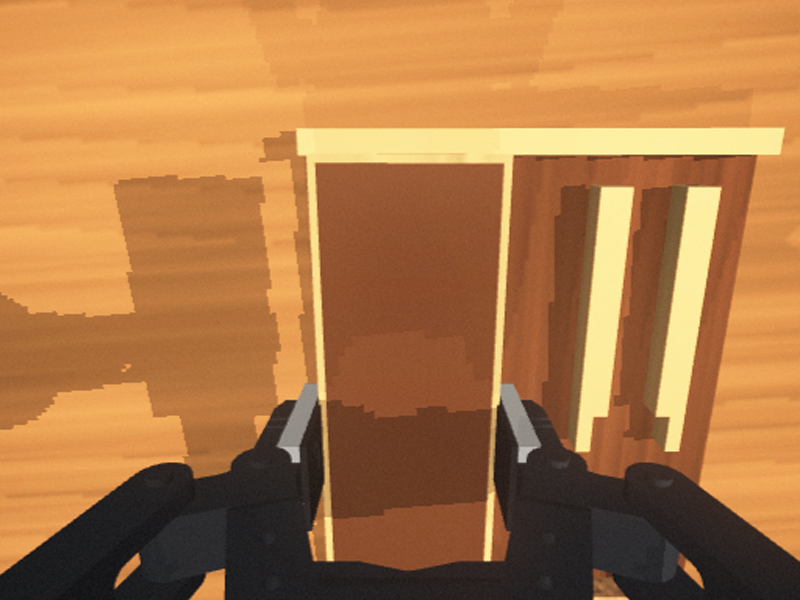

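View pics/s6.png

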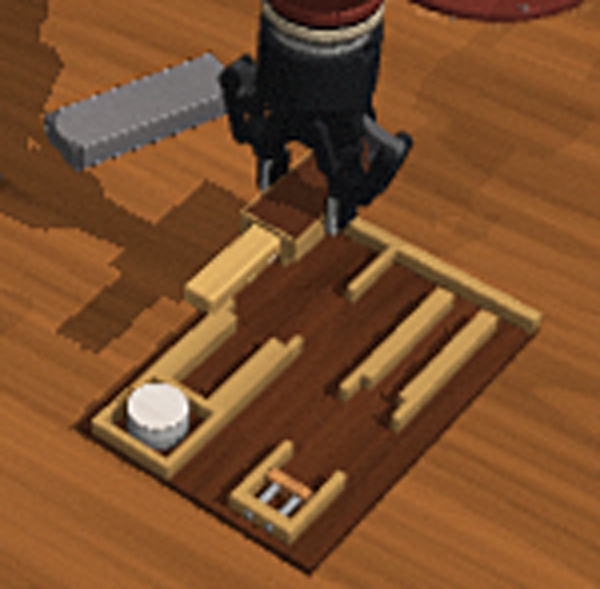

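```bash
cat > m7.py <<'E'
from fit import p,np,back,tf,x,least_squares
from h import Ro
import m5
d=np.load("o6.npz");o={k:d[k] for k in d}
g=lambda uv:np.array(uv)/1.5625
R=Ro.from_rotvec(o['tool_rot']).as_matrix()
for uv,T,h in [((297,129),(135,95),.022),((784,128),(135,-95),.022),((633,187),None,.022),((720,187),None,.022),((757,157),(127,-95),.008)]:
    w=back(p,g(uv),h,o)[0,:2]
    c,s=np.cos(x[2]),np.sin(x[2]);q=w-x[:2]
    print(uv,"world",w*1e3,"tray",np.array([c*q[0]+s*q[1],-s*q[0]+c*q[1]])*1e3,T)
q=lambda a:tuple((np.array(g(a))-[150,80])*1.7)
m5.solve(0,[q((306,152)),q((513,152))],[q((327,560)),q((492,560))],"w6")
E
python3 m7.py | tail -6
```

```text
(297, 129) world [373.4  60.2] tray [135.   92.7] (135, 95)
(784, 128) world [386.2 249.5] tray [134.9 -97. ] (135, -95)
(633, 187) world [404.6 191.9] tray [112.6 -40.8] None
(720, 187) world [407.1 226.8] tray [112.5 -75.8] None
(757, 157) world [397.1 249.1] tray [123.9 -97.3] (127, -95)
w6 origin mm [-7.4  1.  -0.5] pitch deg(+=end down) 0.5397251739311411 yaw 0.015098863998342323 res [ 0.  0.  0. -0. -0. -0.]
```

carry_out([
  [0.19,0.04,-0.4,0,0,0,0.2],
  [0,0,-0.8,0,0,0,0.2],
  [0,0,-0.8,0,0,0,0.2],
  [0,0,-0.4,0,0,0,0.2],
  [0,0,0,0,0,0,0.2],
])

```text
t: 10.0
tool_pos: [0.4609, 0.0982, 0.0366]
tool_rot: [-0.105, -3.135, 0.001]
contact_force: [-0.1, 0.4, -1.2]
opening: 0.045
```

Run:
```python
from h import *
np.set_printoptions(suppress=True)
o=ctrl.get_obs();print(o['t'],o['q'],o['contact_force'],o['wrist_torque'],o['opening']);np.savez("o8.npz",tool_pos=o['tool_pos'],tool_rot=o['tool_rot']);print(o['tool_pos'],o['tool_rot'])
p=ctrl.get_image("wrist");cv2.imwrite("pics/w8.png",cv2.resize(p["frame"],None,fx=1.5625,fy=1.5625,interpolation=cv2.INTER_CUBIC))
p=ctrl.get_image("scene");cv2.imwrite("pics/s8.png",cv2.resize(p["frame"][150:260,230:360],None,fx=6,fy=5.4,interpolation=cv2.INTER_CUBIC))
```

```text
10.0 [ 0.0518356  -0.10496622  2.11501926 -0.00001298  1.13592529 -1.45195735] [-0.09159857  0.43669253 -1.2239649 ] [-0.02575631  0.03536089 -0.06199097] 0.044981845863548545
[0.46093228 0.09821063 0.03657056] [-0.10507402 -3.13546379  0.00060474]
```

View pics/w8.png

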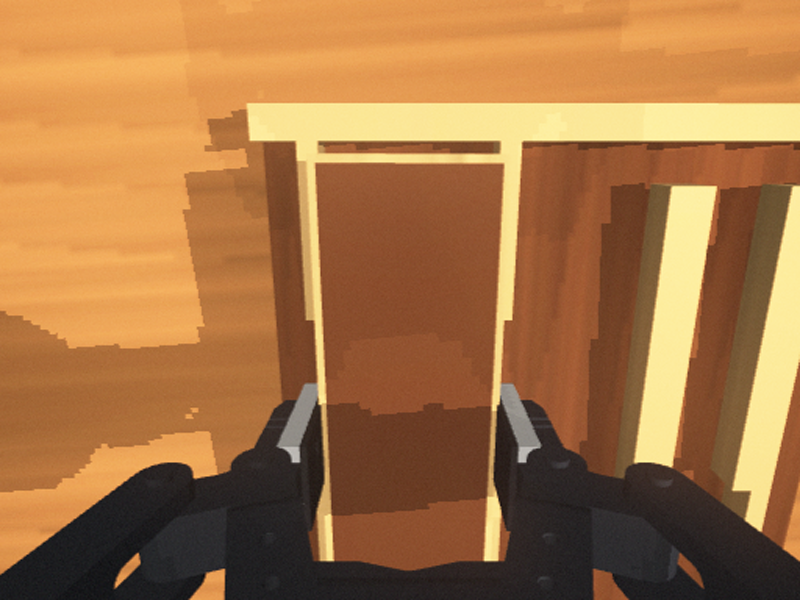

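View pics/s8.png

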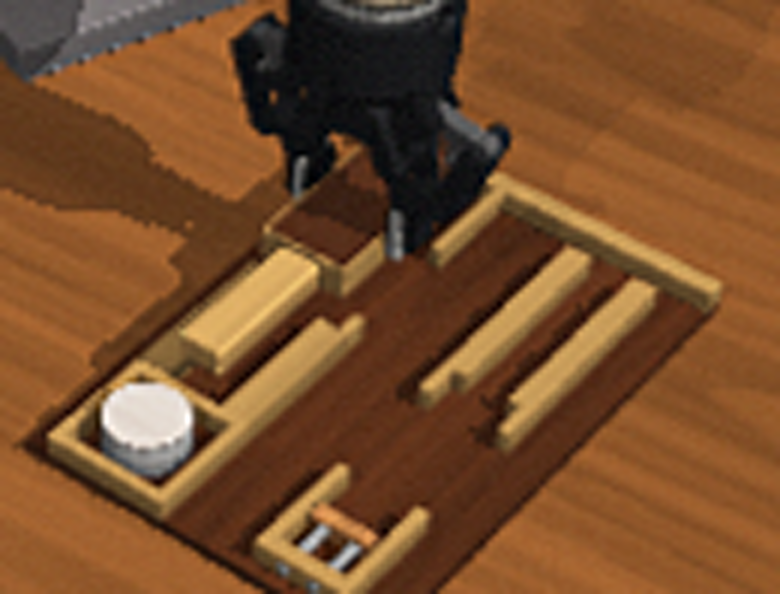

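carry_out([
  [0.02,0,-0.4,0,0,0,0.2],
  [0,0,-0.35,0,0,0,0.2],
  [0,0,-0.2,0,0,0,0.2],
  [0,0,0,0,0,0,0.2],
])

```text
t: 10.5
tool_pos: [0.4622, 0.0982, 0.0139]
tool_rot: [-0.105, -3.138, 0.0]
contact_force: [-0.6, -0.9, -2.1]
opening: 0.045
```

carry_out([
  [0,0,-0.08,0,0,0,0.2],
  [0,0,-0.08,0,0,0,0.2],
  [0,0,0,0,0,0,0.2],
])

```text
t: 10.8
tool_pos: [0.4631, 0.0982, 0.011]
tool_rot: [-0.105, -3.14, 0.0]
contact_force: [0.3, 0.2, -1.1]
opening: 0.0449
```

carry_out([
  [-0.05,0,-0.04,0,0,0,0.2],
  [0,0,-0.04,0,0,0,0.2],
  [0,0,0,0,0,0,0.2],
])

```text
t: 11.1
tool_pos: [0.4617, 0.0982, 0.009]
tool_rot: [-0.105, -3.14, 0.0]
contact_force: [0.6, -0.6, -1.5]
opening: 0.0451
```

carry_out([
  [0,0,-0.04,0,0,0,0.2],
  [0,0,0,0,0,0,0.2],
])

```text
t: 11.3
tool_pos: [0.4621, 0.0982, 0.0083]
tool_rot: [0.105, 3.14, 0.0]
contact_force: [0.1, 1.2, 1.2]
opening: 0.0448
```

carry_out([
  [0,0,-0.03,0,0,0,0.2],
  [0,0,0,0,0,0,0.2],
])

```text
t: 11.5
tool_pos: [0.4621, 0.0983, 0.0083]
tool_rot: [-0.105, -3.139, 0.0]
contact_force: [-4.5, -0.8, 6.5]
opening: 0.0453
```

carry_out([
  [0,0,0,0,0,0,0.56],
  [0,0,0,0,0,0,0.62],
  [0,0,0,0,0,0,0.72],
  [0,0,0,0,0,0,0.72],
  [0,0,0.3,0,0,0,0.72],
  [0,0,1,0,0,0,0.72],
  [0,0,1,0,0,0,0.72],
  [0,0,1,0,0,0,0.9],
  [0,0,1,0,0,0,1],
  [0,0,0,0,0,0,1],
])

```text
t: 12.5
tool_pos: [0.4649, 0.0984, 0.1197]
tool_rot: [0.105, 3.131, 0.001]
contact_force: [0.2, -0.4, 0.4]
opening: 0.0856
```

Run:
```python
from h import *
np.set_printoptions(suppress=True)
o=ctrl.get_obs();np.savez("o9.npz",tool_pos=o['tool_pos'],tool_rot=o['tool_rot']);print(o['t'],o['tool_pos'],o['tool_rot'],o['q'])
p=ctrl.get_image("wrist");cv2.imwrite("pics/w9.png",cv2.resize(p["frame"],None,fx=1.5625,fy=1.5625,interpolation=cv2.INTER_CUBIC))
print(mark(p,"strop",.008,o),mark(p,"strop_end",.018,o))
p=ctrl.get_image("scene");cv2.imwrite("pics/s9.png",cv2.resize(p["frame"][150:260,230:360],None,fx=6,fy=5.4,interpolation=cv2.INTER_CUBIC))
```

```text
12.5 [0.46490559 0.09843462 0.11965004] [0.10451806 3.13105976 0.00119822] [ 0.05185821 -0.22609736  2.06599754  0.0000146   1.29287057 -1.45220474]
[(0.6, array([262.7, 197.6]), array([0.4681, 0.0985, 0.008 ]))] [(0.67, array([260.6,  91.2]), array([0.3889, 0.1022, 0.018 ]))]
```

View pics/w9.png

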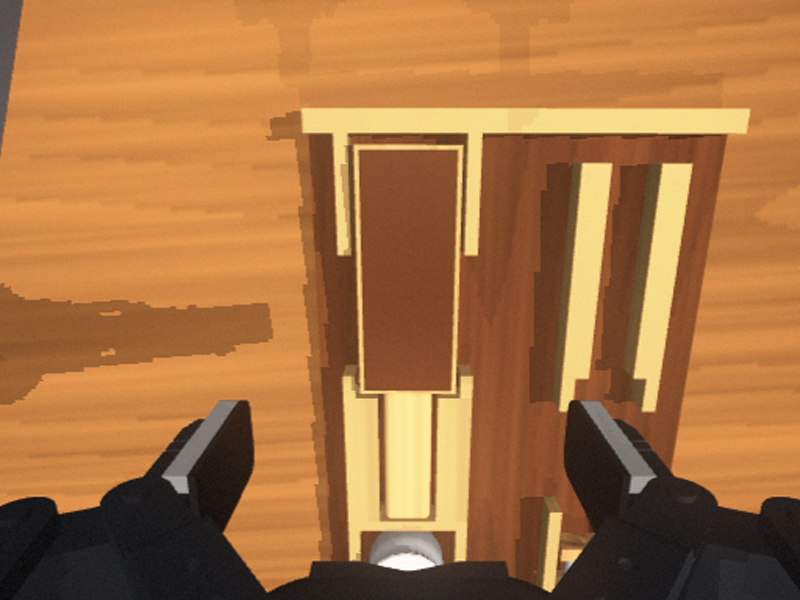

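View pics/s9.png

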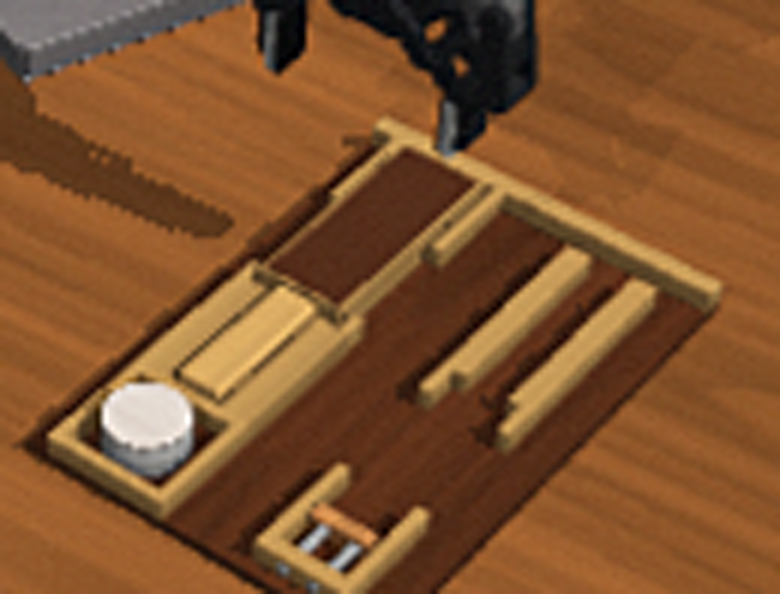

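carry_out([
  [0.13,-0.97,0.6,0,0,-0.8,1],
  [0.13,-0.97,0.6,0,0,-0.8,1],
  [0.13,-0.97,0.6,0,0,-0.8,1],
  [0.13,-0.97,0.6,0,0,-0.8,1],
  [0.13,-0.97,0.6,0,0,-0.8,1],
  [0.13,-0.97,0,0,0,-0.8,1],
  [0.13,-0.97,0,0,0,-0.8,1],
  [0.13,-0.97,0,0,0,-0.8,1],
])

```text
t: 13.5
tool_pos: [0.4871, -0.0965, 0.1881]
tool_rot: [-1.091, -2.943, -0.0]
contact_force: [-0.3, 0.2, 0.1]
opening: 0.0851
```

carry_out([
  [0.13,-0.97,0,0,0,-0.8,1],
  [0.13,-0.97,0,0,0,-0.8,1],
  [0.13,-0.97,0,0,0,-0.8,1],
  [0.13,-0.97,0,0,0,-0.8,1],
  [0.13,-0.97,0,0,0,-0.8,1],
  [0.13,-0.97,0,0,0,-0.8,1],
  [0.13,-0.97,0,0,0,-0.8,1],
  [0.13,-0.97,0,0,0,-0.8,1],
  [0,0,0,0,0,0,1],
  [0,0,0,0,0,0,1],
])

```text
t: 14.5
tool_pos: [0.5131, -0.2894, 0.1879]
tool_rot: [-1.957, -2.453, -0.0]
contact_force: [0.5, 0.2, 0.6]
opening: 0.0854
```

Run:
```python
from h import *
np.set_printoptions(suppress=True)
o=ctrl.get_obs();np.savez("o10.npz",tool_pos=o['tool_pos'],tool_rot=o['tool_rot']);print(o['t'],o['tool_pos'],o['tool_rot'],o['q'],o['contact_force'])
p=ctrl.get_image("wrist");cv2.imwrite("pics/w10.png",cv2.resize(p["frame"],None,fx=1.5625,fy=1.5625,interpolation=cv2.INTER_CUBIC))
print(mark(p,"chisel",.0,o),mark(p,"chisel_tip",.012,o))
```

```text
14.5 [ 0.51312235 -0.28941574  0.18789603] [-1.95700027 -2.45311484 -0.00036814] [-0.64000513  0.00070488  1.73923813  0.00035616  1.40514034 -0.86411193] [0.48904856 0.19361652 0.6327438 ]
[(0.65, array([262.5, 167.3]), array([ 0.5122, -0.2835,  0.    ]))] [(0.69, array([271.3,   9.4]), array([ 0.4888, -0.1482,  0.012 ]))]
```

View pics/w10.png

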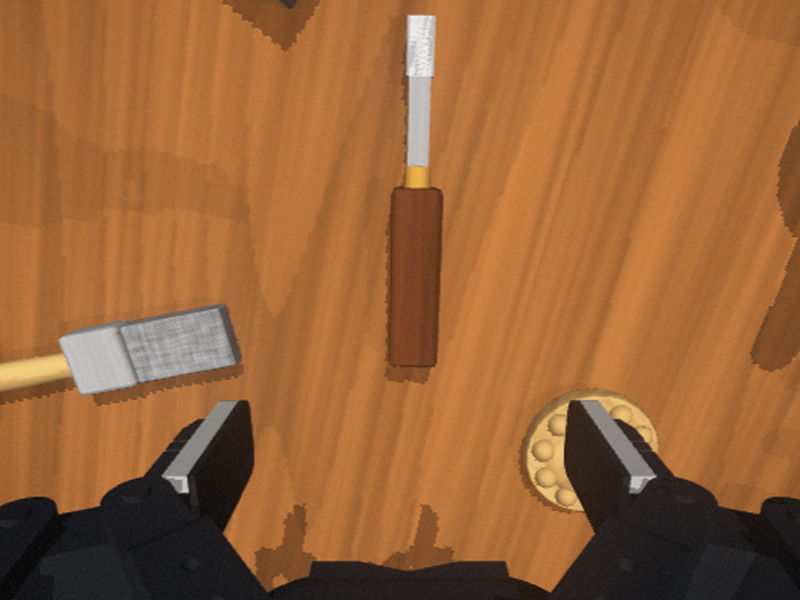

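```bash
cat > m10.py <<'E'
from fit import p,np,back
from h import Ro
d=np.load("o10.npz");o={k:d[k] for k in d}
R=Ro.from_rotvec(o['tool_rot']).as_matrix();print("==yaw",np.degrees(np.arctan2(R[1,0],R[0,0])))
for n,uv,h in [("fl",(391,188),.024),("fr",(443,188),.024),("bl",(388,366),.024),("br",(437,367),.024),("tip",(421.5,15),.014),("ferr",(417,178),.019),("rosL",(522,450),.015),("rosT",(590,390),.02),("brush",(238,365),.02)]:
    w=back(p,np.array(uv)/1.5625,h,o)[0];print(n,w*1e3,"tool",(w-o['tool_pos'])@R*1e3)
E
python3 m10.py|sed -n '/==/,$p'
```

```text
==yaw 102.83680856755221
fl [ 492.2 -239.8   24. ] tool [ 52.5  -9.  164.1]
fr [ 520.9 -233.3   24. ] tool [ 52.5  20.3 164. ]
bl [ 513.4 -345.8   24. ] tool [-55.5 -11.9 163.8]
br [ 543.3 -339.7   24. ] tool [-56.2  18.6 163.7]
tip [ 488.7 -148.6   14. ] tool [142.3   7.9 174.3]
ferr [ 505.4 -231.4   19. ] tool [ 57.8   5.7 169.1]
rosL [ 614.5 -388.8   15. ] tool [-119.9   77.1  172.4]
rosT [ 642.8 -334.8   20. ] tool [-73.6 116.7 167.5]
brush [ 421.4 -367.8   20. ] tool [ -56.5 -106.5  167.9]
```

carry_out([
  [0.08,0.28,-0.6,0,0,-0.22,1],
  [0,0,-1,0,0,0,1],
  [0,0,-1,0,0,0,1],
  [0,0,-1,0,0,0,1],
  [0,0,-1,0,0,0,1],
  [0,0,-1,0,0,0,1],
  [0,0,-0.6,0,0,0,1],
  [0,0,-0.4,0,0,0,1],
  [0,0,-0.4,0,0,0,1],
  [0,0,0,0,0,0,1],
  [0,0,0,0,0,0,1],
])

```text
t: 15.75
tool_pos: [0.5164, -0.2831, 0.0155]
tool_rot: [1.985, 2.433, 0.0]
contact_force: [-0.2, 0.1, 0.6]
opening: 0.0853
```

Run:
```python
from h import *
o=ctrl.get_obs();print(o['t'],o['tool_pos'],o['tool_rot'])
p=ctrl.get_image("wrist");cv2.imwrite("pics/w11.png",cv2.resize(p["frame"],None,fx=1.5625,fy=1.5625,interpolation=cv2.INTER_CUBIC))
```

```text
15.75 [ 0.5163758  -0.28310209  0.01551786] [1.98530411e+00 2.43326398e+00 1.13769587e-04]
```

View pics/w11.png

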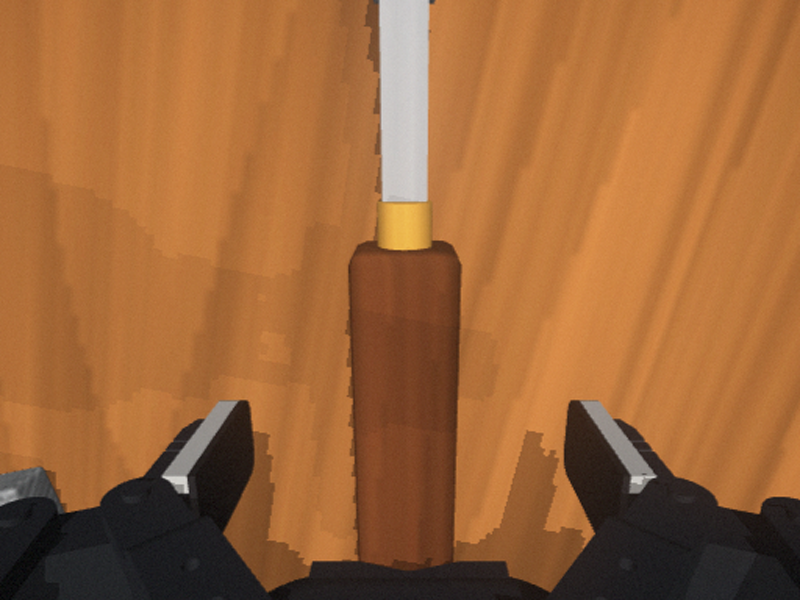

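carry_out([
  [0,0,-0.42,0,0,0,1],
  [0,0,0,0,0,0,0.7],
  [0,0,0,0,0,0,0.4],
  [0,0,0,0,0,0,0.1],
  [0,0,0,0,0,0,0.1],
  [0,0,0,0,0,0,0.1],
  [0,0,0,0,0,0,0.1],
  [0,0,0,0,0,0,0.1],
], grip_force=90)

```text
t: 16.6
tool_pos: [0.5163, -0.2831, 0.0049]
tool_rot: [1.985, 2.433, 0.0]
contact_force: [0.1, -0.2, 3.3]
opening: 0.028
```

carry_out([
  [0,0,0.4,0,0,0,0.1],
  [0,0,0.8,0,0,0,0.1],
  [0,0,1,0,0,0,0.1],
  [0,0,1,0,0,0,0.1],
  [0,0,1,0,0,0,0.1],
  [0,0,0,0,0,0,0.1],
])

```text
t: 17.2
tool_pos: [0.5179, -0.2842, 0.1136]
tool_rot: [1.981, 2.428, 0.001]
contact_force: [0.0, -0.7, -1.1]
opening: 0.0283
```

Run:
```python
from h import *
o=ctrl.get_obs();np.savez("o12.npz",tool_pos=o['tool_pos'],tool_rot=o['tool_rot']);print(o['t'],o['tool_pos'],o['tool_rot'],o['contact_force'],o['wrist_torque'],o['opening'])
p=ctrl.get_image("wrist");cv2.imwrite("pics/w12.png",cv2.resize(p["frame"],None,fx=1.5625,fy=1.5625,interpolation=cv2.INTER_CUBIC))
p=ctrl.get_image("scene");cv2.imwrite("pics/s12.png",cv2.resize(p["frame"][70:230,110:270],None,fx=4,fy=3.7,interpolation=cv2.INTER_CUBIC))
```

```text
17.2 [ 0.517891   -0.28419098  0.11360491] [1.98133564e+00 2.42849279e+00 6.08337992e-04] [ 0.00774227 -0.7084172  -1.06424007] [-0.01678815  0.00946769 -0.07254954] 0.02830786318037187
```

View pics/w12.png

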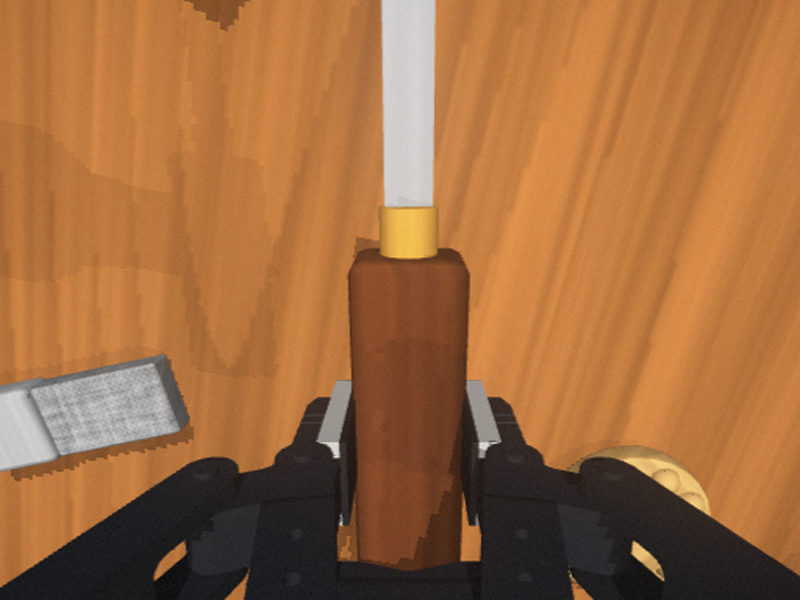

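View pics/s12.png

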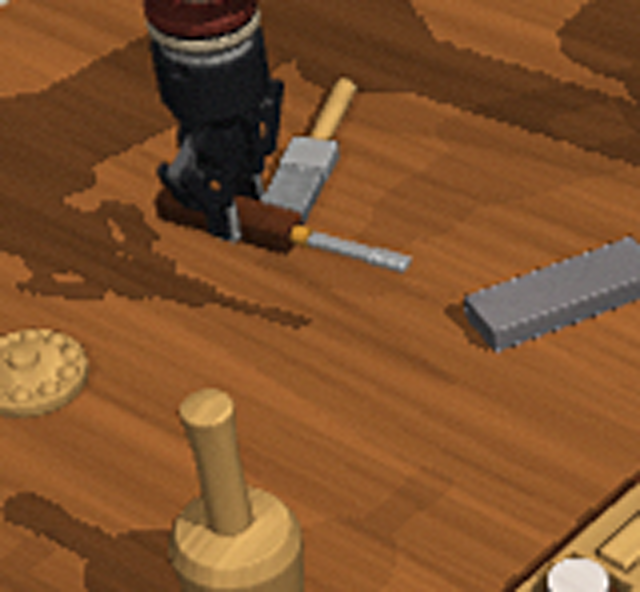

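```bash
cat > m12.py <<'E'
from fit import p,np
H=p['hand_eye']
def tp(uv,z):
    u=np.array(uv)/1.5625;d=H[:3,:3]@np.array([(u[0]-p['cx'])/p['fx'],(u[1]-p['cy'])/p['fy'],1]);c=H[:3,3];return (c+d*(z/1e3-c[2])/d[2])*1e3
if __name__=="__main__":
    print("==")
    for n,uv,z in [("ferrule front(60)",(410,207),-14.6),("ferrule rear(48) ",(410,258),-14.6),("hL",(350,290),-19),("hR",(468,290),-19),("front",(410,249),-19),("bladeL",(382,10),-9),("bladeR",(435,10),-9)]: print(n,tp(uv,z))
E
python3 m12.py|sed -n '/==/,$p'
```

```text
==
ferrule front(60) [ 59.3   1.1 -14.6]
ferrule rear(48)  [ 47.    1.1 -14.6]
hL [ 40.  -13.3 -19. ]
hR [ 40.   15.1 -19. ]
front [ 49.9   1.1 -19. ]
bladeL [102.5  -5.2  -9. ]
bladeR [102.5   6.8  -9. ]
```

carry_out([
  [0.05,0.96,0,0,0,0.65,0.1],
  [0.05,0.96,0,0,0,0.65,0.1],
  [0.05,0.96,0,0,0,0.65,0.1],
  [0.05,0.96,0,0,0,0.65,0.1],
  [0.05,0.96,0,0,0,0.65,0.1],
  [0.05,0.96,0,0,0,0.65,0.1],
  [0.05,0.96,0,0,0,0.65,0.1],
  [0.05,0.96,0,0,0,0.65,0.1],
  [0.05,0.96,0,0,0,0.65,0.1],
  [0.05,0.96,0,0,0,0.65,0.1],
])

```text
t: 18.3
tool_pos: [0.5265, -0.0414, 0.1065]
tool_rot: [-1.1, -2.938, 0.001]
contact_force: [0.3, 0.3, -2.1]
opening: 0.028
```

carry_out([
  [0.05,0.96,0,0,0,0.65,0.1],
  [0.05,0.96,0,0,0,0.65,0.1],
  [0.05,0.96,0,0,0,0.65,0.1],
  [0.05,0.96,0,0,0,0.65,0.1],
  [0.05,0.96,0,0,0,0.65,0.1],
  [0.05,0.96,0,0,0,0.65,0.1],
  [0.05,0.96,0,0,0,0.65,0.1],
  [0.05,0.96,0,0,0,0.65,0.1],
  [0.05,0.96,0,0,0,0.65,0.1],
  [0,0.8,0,0,0,0.65,0.1],
  [0,0,0,0,0,0,0.1],
  [0,0,0,0,0,0,0.1],
])

```text
t: 19.5
tool_pos: [0.5382, 0.1929, 0.107]
tool_rot: [-0.108, -3.136, 0.002]
contact_force: [-0.1, -0.1, -2.4]
opening: 0.0279
```

Run:
```python
from h import *
o=ctrl.get_obs();np.savez("o13.npz",tool_pos=o['tool_pos'],tool_rot=o['tool_rot']);print(o['t'],o['tool_pos'],o['tool_rot'],o['contact_force'],o['opening'],o['q'])
p=ctrl.get_image("wrist");cv2.imwrite("pics/w13.png",cv2.resize(p["frame"],None,fx=1.5625,fy=1.5625,interpolation=cv2.INTER_CUBIC))
p=ctrl.get_image("scene");cv2.imwrite("pics/s13.png",cv2.resize(p["frame"][130:270,230:370],None,fx=5,fy=4.2,interpolation=cv2.INTER_CUBIC))
```

```text
19.5 [0.53818101 0.19294568 0.10703192] [-1.07909490e-01 -3.13605980e+00  2.19747284e-03] [-0.1208373  -0.066783   -2.40217312] 0.027929037054535952 [ 2.14312694e-01  3.88014646e-02  1.84263979e+00 -4.74779795e-04
  1.26405916e+00 -1.28754801e+00]
```

View pics/w13.png

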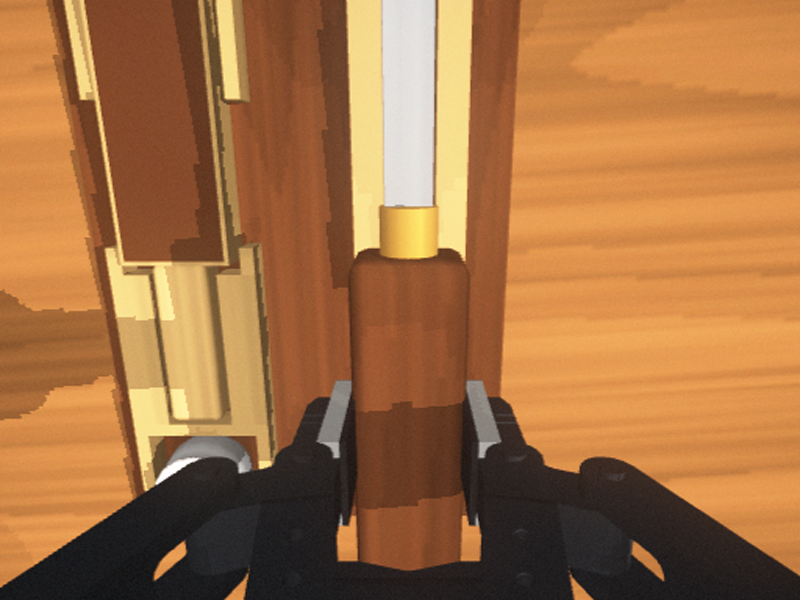

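View pics/s13.png

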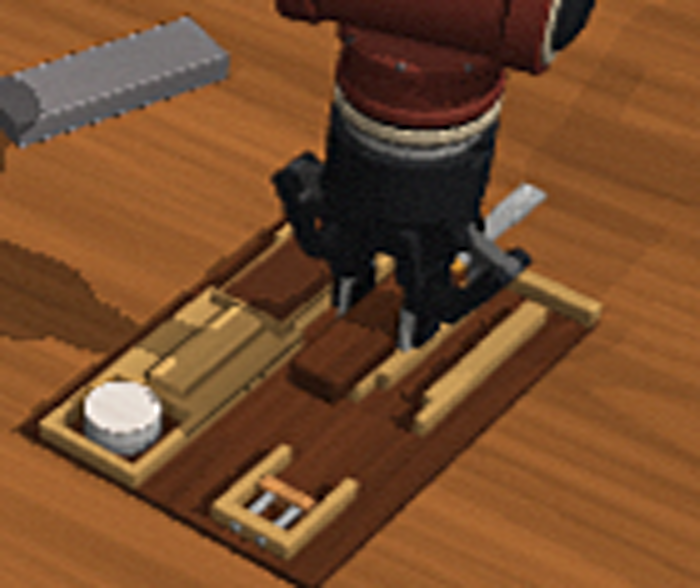

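carry_out([
  [0.04,0,-0.4,0.05,0.7,0,0.1],
  [0.04,0,-0.4,0.05,0.7,0,0.1],
  [0,0,-0.6,0.05,0.7,0,0.1],
  [0,0,-0.6,0,0,0,0.1],
  [0,0,-0.6,0,0,0,0.1],
  [0,0,-0.3,0,0,0,0.1],
  [0,0,0,0,0,0,0.1],
  [0,0,0,0,0,0,0.1],
])

```text
t: 20.4
tool_pos: [0.5414, 0.1933, 0.0371]
tool_rot: [-0.1, -2.93, -0.011]
contact_force: [-0.2, -0.1, -1.0]
opening: 0.028
```

Run:
```python
from h import *
o=ctrl.get_obs();np.savez("o14.npz",tool_pos=o['tool_pos'],tool_rot=o['tool_rot']);print(o['t'],o['tool_pos'],o['tool_rot'],o['contact_force'],o['opening'],o['q'])
R=Ro.from_rotvec(o['tool_rot']).as_matrix();print("x axis",R[:,0])
p=ctrl.get_image("wrist");cv2.imwrite("pics/w14.png",cv2.resize(p["frame"],None,fx=1.5625,fy=1.5625,interpolation=cv2.INTER_CUBIC))
p=ctrl.get_image("scene");cv2.imwrite("pics/s14.png",cv2.resize(p["frame"][130:270,230:370],None,fx=5,fy=4.2,interpolation=cv2.INTER_CUBIC))
```

```text
20.4 [0.54142929 0.19334927 0.03711882] [-0.10048305 -2.93008019 -0.01147234] [-0.23569729 -0.09515226 -0.99060301] 0.028045050815677226 [ 0.18737779  0.25809137  1.73990107  0.05472065  1.34704011 -1.3324505 ]
x axis [-0.97575579  0.06693995  0.20837391]
```

View pics/w14.png

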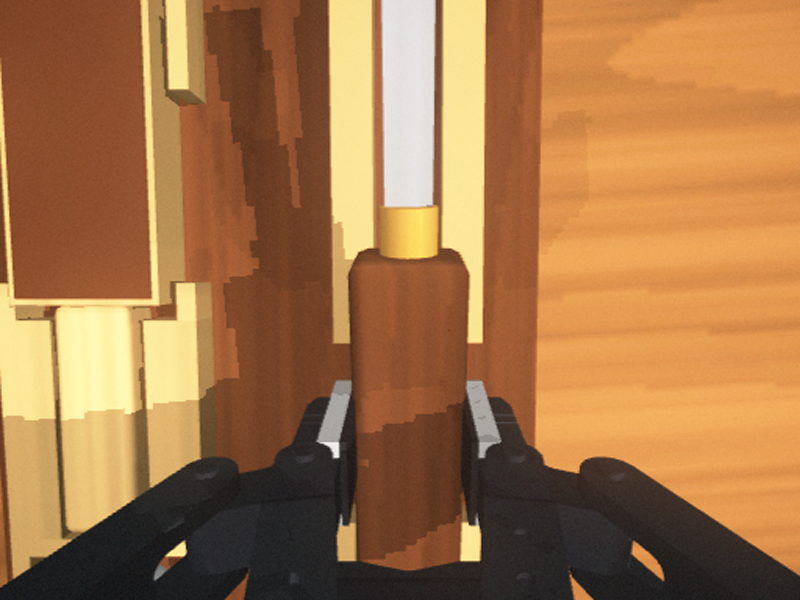

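View pics/s14.png

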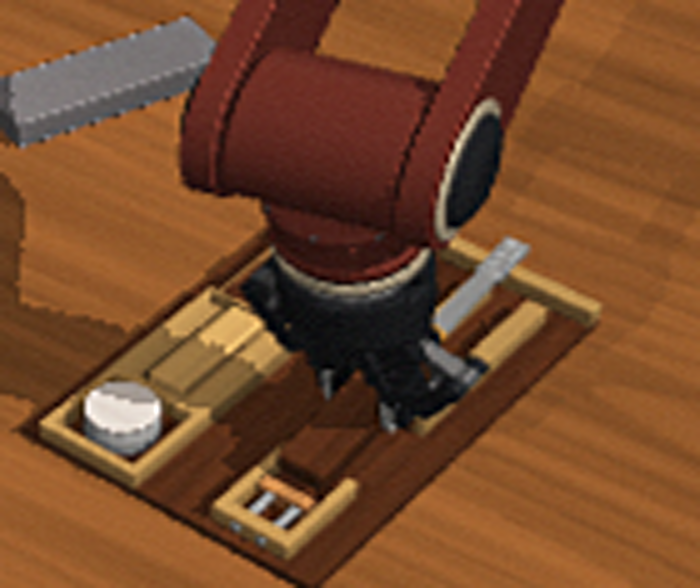

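carry_out([
  [0,0,-0.2,0,0,0,0.1],
  [0,0,-0.18,0,0,0,0.1],
  [0,0,0,0,0,0,0.1],
])

```text
t: 20.8
tool_pos: [0.541, 0.1931, 0.0265]
tool_rot: [-0.101, -2.928, -0.011]
contact_force: [-0.5, 0.1, -2.0]
opening: 0.0279
```

```bash
cat > m14.py <<'E'
from fit import p,np,back
d=np.load("o14.npz");o={k:d[k] for k in d}
print("==")
a=np.radians(176.15);c,s=np.cos(a),np.sin(a)
from h import Ro
R=Ro.from_rotvec(o['tool_rot']).as_matrix()
for uv in [(342,343),(477,343)]:
    w=back(p,np.array(uv)/1.5625,.022,o)[0]-R@np.array([-.0011,.0011,0]);q=w[:2]-[.5131,.1448];print(np.array([c*q[0]+s*q[1],-s*q[0]+c*q[1]])*1e3)
E
python3 m14.py|sed -n '/==/,$p'
```

```text
==
[ -7.5 -28.6]
[ -7.6 -72.1]
```

carry_out([
  [0.08,-0.005,0.02,0,0,0,0.1],
  [0.08,-0.005,0,0,0,0,0.1],
  [0,0,0,0,0,0,0.1],
])

```text
t: 21.1
tool_pos: [0.5458, 0.193, 0.0279]
tool_rot: [-0.101, -2.929, -0.012]
contact_force: [-1.3, 0.1, -2.2]
opening: 0.0281
```

carry_out([
  [0.08,-0.005,0,0,0,0,0.1],
  [0,0,0,0,0,0,0.1],
])

```text
t: 21.3
tool_pos: [0.5463, 0.193, 0.0279]
tool_rot: [-0.101, -2.925, -0.011]
contact_force: [-5.8, 0.9, 2.5]
opening: 0.0279
```

carry_out([
  [0.08,-0.005,0,0,0,0,0.1],
  [0,0,0,0,0,0,0.1],
])

```text
t: 21.5
tool_pos: [0.5479, 0.1929, 0.0279]
tool_rot: [-0.1, -2.925, -0.011]
contact_force: [-7.8, 0.6, 2.3]
opening: 0.0283
```

carry_out([
  [0.08,-0.005,0,0,0,0,0.1],
  [0.08,-0.005,0,0,0,0,0.1],
  [0.08,-0.005,0,0,0,0,0.1],
  [0,0,0,0,0,0,0.1],
], grip_force=110)

```text
t: 21.9
tool_pos: [0.5529, 0.1925, 0.0276]
tool_rot: [-0.1, -2.922, -0.011]
contact_force: [-9.6, 0.4, 2.8]
opening: 0.0275
```

carry_out([
  [0.08,-0.005,0,0,0,0,0.1],
  [0.08,-0.005,0,0,0,0,0.1],
  [0,0,0,0,0,0,0.1],
  [0,0,0,0,0,0,0.1],
])

```text
t: 22.3
tool_pos: [0.5562, 0.1923, 0.0276]
tool_rot: [-0.1, -2.92, -0.01]
contact_force: [-10.4, 0.2, 4.6]
opening: 0.0275
```

Run:
```python
from h import *
o=ctrl.get_obs();np.savez("o15.npz",tool_pos=o['tool_pos'],tool_rot=o['tool_rot']);print(o['t'],o['tool_pos'],o['tool_rot'],o['contact_force'],o['wrist_torque'],o['opening'],o['q'])
p=ctrl.get_image("wrist");cv2.imwrite("pics/w15.png",cv2.resize(p["frame"],None,fx=1.5625,fy=1.5625,interpolation=cv2.INTER_CUBIC))
p=ctrl.get_image("scene");cv2.imwrite("pics/s15.png",cv2.resize(p["frame"][150:270,250:370],None,fx=6,fy=5,interpolation=cv2.INTER_CUBIC))
```

```text
22.3 [0.55624049 0.19231404 0.02759445] [-0.09992506 -2.92039084 -0.01043075] [-10.38665573   0.1704497    4.62259388] [0.02523283 1.4656657  0.03907999] 0.02753535481018541 [ 0.18087703  0.30567262  1.7009931   0.05473211  1.34835352 -1.33931037]
```

View pics/w15.png

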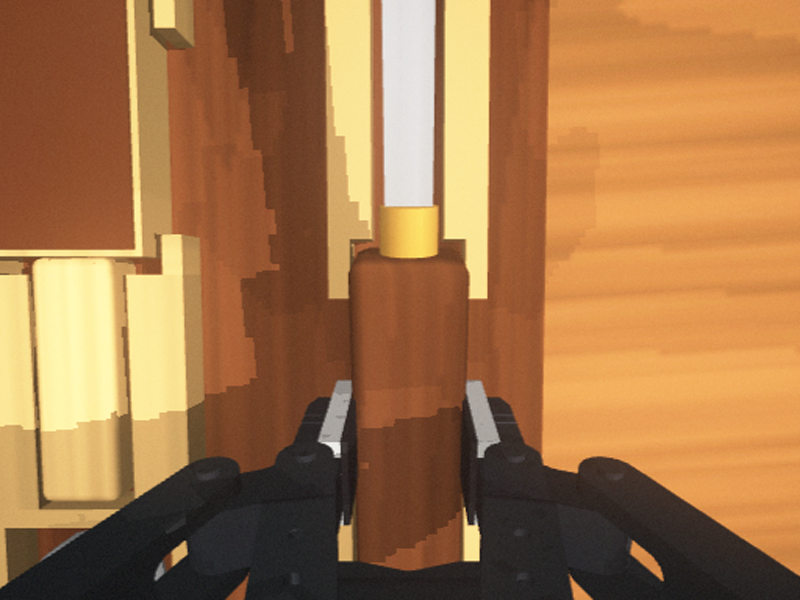

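View pics/s15.png

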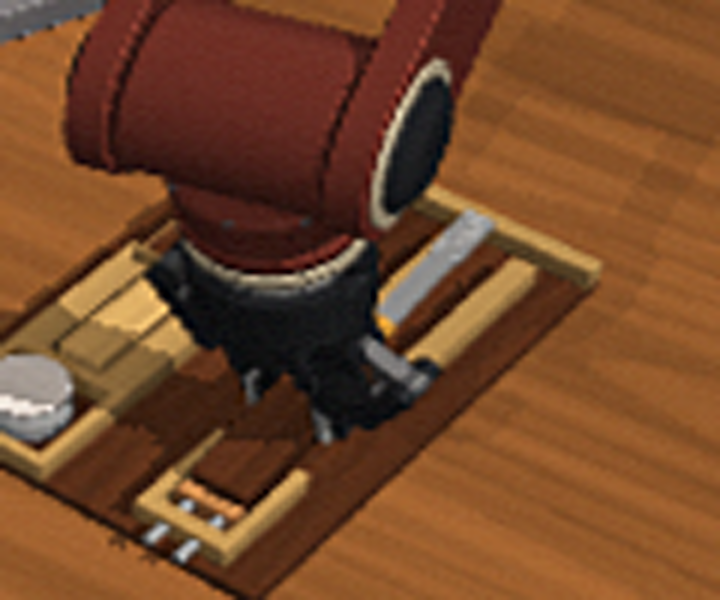

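carry_out([
  [0.06,-0.004,0,0,0,0,0.1],
  [0.05,-0.003,0,0,0,0,0.1],
  [0,0,-0.08,-0.02,-0.3,0,0.1],
  [0,0,-0.08,-0.02,-0.3,0,0.1],
  [0,0,-0.08,-0.02,-0.3,0,0.1],
  [0,0,0,0,0,0,0.1],
])

```text
t: 23.0
tool_pos: [0.558, 0.1922, 0.0213]
tool_rot: [-0.103, -3.01, -0.006]
contact_force: [-11.9, -0.1, 6.0]
opening: 0.0273
```

carry_out([
  [0,0,-0.08,-0.02,-0.32,0,0.1],
  [0,0,-0.08,-0.02,-0.32,0,0.1],
  [0,0,0,0,0,0,0.1],
])

```text
t: 23.3
tool_pos: [0.5577, 0.1923, 0.0167]
tool_rot: [-0.105, -3.074, -0.003]
contact_force: [-12.8, 0.6, 4.4]
opening: 0.0274
```

Run:
```python
from h import *
o=ctrl.get_obs();print(o['t'],o['tool_pos'],o['tool_rot'],o['contact_force'],o['wrist_torque'])
p=ctrl.get_image("wrist");cv2.imwrite("pics/w16.png",cv2.resize(p["frame"],None,fx=1.5625,fy=1.5625,interpolation=cv2.INTER_CUBIC))
```

```text
23.3 [0.55769184 0.19225377 0.0167044 ] [-0.10468741 -3.07372552 -0.0034396 ] [-12.8363775    0.64069359   4.42724703] [ 0.07207052  1.64067831 -0.0230602 ]
```

View pics/w16.png

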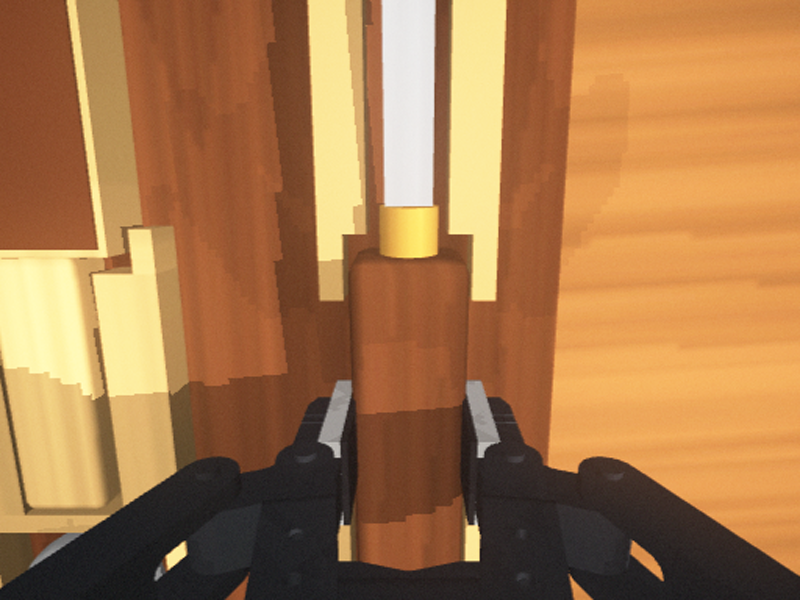

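carry_out([
  [0,0,-0.07,-0.02,-0.33,0,0.1],
  [0,0,-0.06,-0.02,-0.33,0,0.1],
  [0,0,0,0,0,0,0.1],
])

```text
t: 23.65
tool_pos: [0.5576, 0.1922, 0.013]
tool_rot: [-0.107, -3.14, -0.001]
contact_force: [-11.0, 1.0, 2.6]
opening: 0.0274
```

carry_out([
  [-0.05,0.003,-0.01,0,0,0,0.1],
  [-0.05,0.003,-0.01,0,0,0,0.1],
  [0,0,0,0,0,0,0.1],
])

```text
t: 23.95
tool_pos: [0.5561, 0.1924, 0.013]
tool_rot: [0.107, 3.139, 0.001]
contact_force: [-10.8, 1.1, 3.5]
opening: 0.0272
```

carry_out([
  [-0.05,0.003,-0.01,0,0,0,0.1],
  [-0.04,0.003,0,0,0,0,0.1],
  [0,0,0,0,0,0,0.1],
])

```text
t: 24.25
tool_pos: [0.5544, 0.1925, 0.013]
tool_rot: [0.107, 3.138, 0.001]
contact_force: [-9.9, 1.3, 4.4]
opening: 0.0272
```

Run:
```python
from h import *
o=ctrl.get_obs();print(o['t'],o['tool_pos'],o['tool_rot'],o['contact_force'],o['wrist_torque'])
p=ctrl.get_image("wrist");cv2.imwrite("pics/w17.png",cv2.resize(p["frame"],None,fx=1.5625,fy=1.5625,interpolation=cv2.INTER_CUBIC))
```

```text
24.25 [0.55441676 0.19249826 0.01302405] [1.07458036e-01 3.13777038e+00 1.36410722e-03] [-9.94362955  1.32531584  4.39037966] [0.08365028 1.56934008 0.04736238]
```

View pics/w17.png

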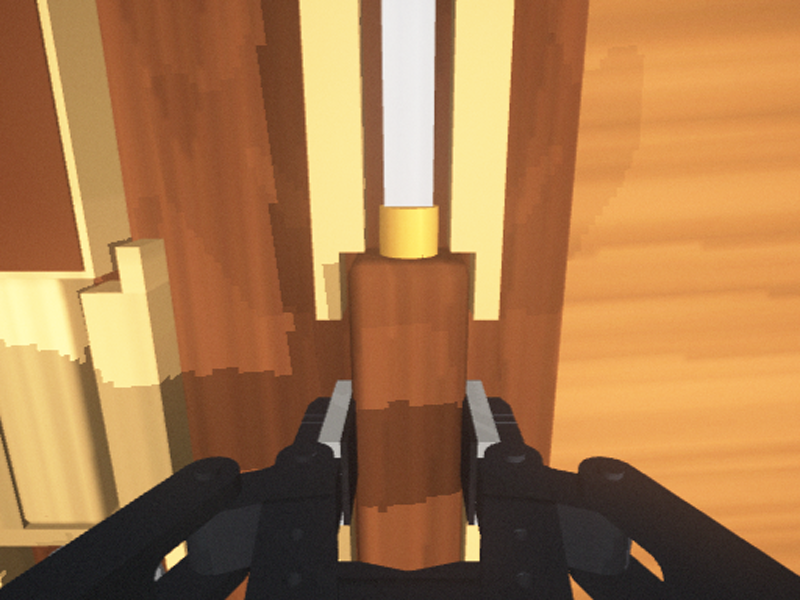

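carry_out([
  [-0.04,0.003,0,0,0,0,0.1],
  [0,0,0,0,0,0,0.1],
])

```text
t: 24.5
tool_pos: [0.5539, 0.1925, 0.013]
tool_rot: [0.107, 3.137, 0.001]
contact_force: [-7.1, -0.0, 1.4]
opening: 0.0274
```

carry_out([
  [-0.04,0.003,0,0,0,0,0.1],
  [0,0,0,0,0,0,0.1],
])

```text
t: 24.7
tool_pos: [0.5539, 0.1925, 0.0131]
tool_rot: [0.108, 3.134, 0.002]
contact_force: [-5.2, 1.6, -1.4]
opening: 0.0275
```

carry_out([
  [-0.04,0.003,0,0,0,0,0.1],
  [-0.04,0.003,-0.03,0,0,0,0.1],
  [0,0,0,0,0,0,0.1],
])

```text
t: 25.0
tool_pos: [0.5539, 0.1925, 0.0131]
tool_rot: [0.107, 3.129, 0.002]
contact_force: [0.5, 0.8, -3.4]
opening: 0.0275
```

carry_out([
  [0,0,-0.06,0,0,0,0.1],
  [0,0,0,0,0,0,0.1],
])

```text
t: 25.2
tool_pos: [0.5539, 0.1925, 0.013]
tool_rot: [0.107, 3.13, 0.002]
contact_force: [-5.5, -1.3, 5.9]
opening: 0.0276
```

carry_out([
  [0,0,-0.04,0,-0.1,0,0.1],
  [0,0,0,0,0,0,0.1],
])

```text
t: 25.4
tool_pos: [0.554, 0.1925, 0.013]
tool_rot: [0.107, 3.12, 0.002]
contact_force: [-7.4, -1.0, 10.9]
opening: 0.0276
```

carry_out([
  [0,0,0.05,0,0.15,0,0.1],
  [0,0,0,0,0,0,0.1],
])

```text
t: 25.6
tool_pos: [0.5539, 0.1925, 0.013]
tool_rot: [0.108, 3.136, 0.002]
contact_force: [-6.7, -0.6, 7.1]
opening: 0.0277
```

carry_out([
  [-0.06,0,0.04,0,0,0,0.1],
  [0,0,0,0,0,0,0.1],
])

```text
t: 25.8
tool_pos: [0.5539, 0.1925, 0.0132]
tool_rot: [0.108, 3.13, 0.003]
contact_force: [3.9, 0.5, -4.5]
opening: 0.0276
```

carry_out([
  [0,0,0,0,0,0,0.36],
  [0,0,0,0,0,0,0.42],
  [0,0,0,0,0,0,0.5],
  [0,0,0,0,0,0,0.6],
  [0,0,0,0,0,0,0.6],
  [0,0,0,0,0,0,0.6],
], grip_force=20)

```text
t: 26.4
tool_pos: [0.5521, 0.1926, 0.0129]
tool_rot: [0.108, 3.135, 0.002]
contact_force: [-0.5, 0.2, 0.0]
opening: 0.0511
```

Run:
```python
from h import *
o=ctrl.get_obs();print(o['t'],o['tool_pos'],o['tool_rot'],o['contact_force'],o['opening'])
p=ctrl.get_image("wrist");cv2.imwrite("pics/w18.png",cv2.resize(p["frame"],None,fx=1.5625,fy=1.5625,interpolation=cv2.INTER_CUBIC))
```

```text
26.4 [0.55211191 0.19256279 0.01286472] [1.07566592e-01 3.13474894e+00 1.81649295e-03] [-0.49898005  0.18289638  0.03610597] 0.05111716625838804
```

View pics/w18.png

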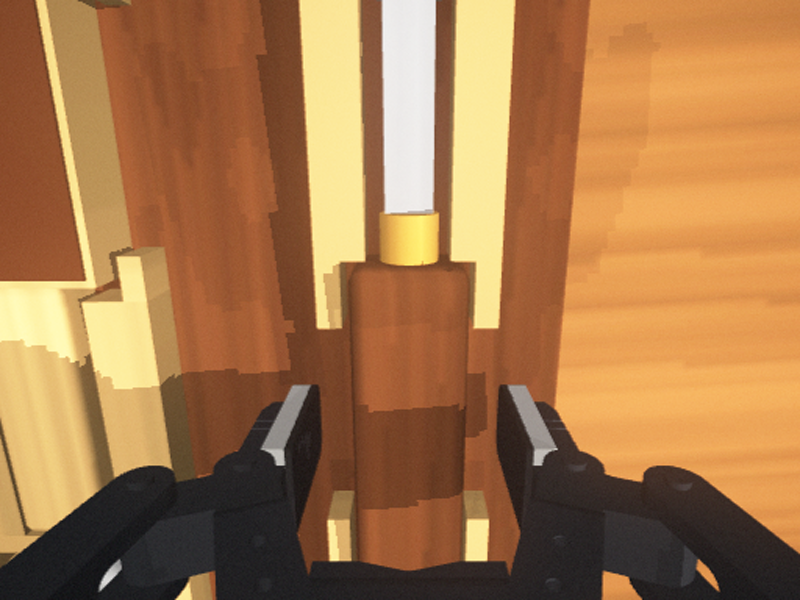

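Released, both finger pads clear of the handle, which stays seated. Raise straight up and look.

carry_out([
  [0,0,0.4,0,0,0,0.6],
  [0,0,1,0,0,0,0.6],
  [0,0,1,0,0,0,0.6],
  [0,0,1,0,0,0,0.6],
  [0,0,1,0,0,0,0.6],
  [0,0,1,0,0,0,0.6],
  [0,0,1,0,0,0,0.6],
  [0,0,1,0,0,0,0.6],
  [-0.5,0,1,0,0,0,0.6],
  [-1,0,0,0,0,0,0.6],
  [-1,0,0,0,0,0,0.6],
  [-0.5,0,0,0,0,0,0.6],
])

```text
t: 27.65
tool_pos: [0.4759, 0.1926, 0.2237]
tool_rot: [0.107, 3.134, 0.002]
contact_force: [1.2, 0.0, 0.2]
opening: 0.0513
```

carry_out([
  [0,0,0,0,0,0,0.6],
  [0,0,0,0,0,0,0.6],
  [0,0,0,0,0,0,0.6],
  [0,0,0,0,0,0,0.6],
  [0,0,0,0,0,0,0.6],
])

```text
t: 28.15
tool_pos: [0.4775, 0.1924, 0.2226]
tool_rot: [0.108, 3.135, 0.002]
contact_force: [0.7, 1.0, 0.2]
opening: 0.0515
```

Run:
```python
from h import *
o=ctrl.get_obs();print(o['t'],o['tool_pos'],o['tool_rot'],o['contact_force'])
p=ctrl.get_image("wrist");cv2.imwrite("pics/w19.png",cv2.resize(p["frame"],None,fx=1.5625,fy=1.5625,interpolation=cv2.INTER_CUBIC))
p=ctrl.get_image("scene");cv2.imwrite("pics/s19.png",cv2.resize(p["frame"][160:275,225:365],None,fx=5.6,fy=5.2,interpolation=cv2.INTER_CUBIC))
cv2.imwrite("pics/s19f.png",p["frame"])
```

```text
28.15 [0.47753094 0.19244261 0.22258997] [1.08097108e-01 3.13522550e+00 1.52855280e-03] [0.73030564 0.9531856  0.20153519]
```

View pics/w19.png

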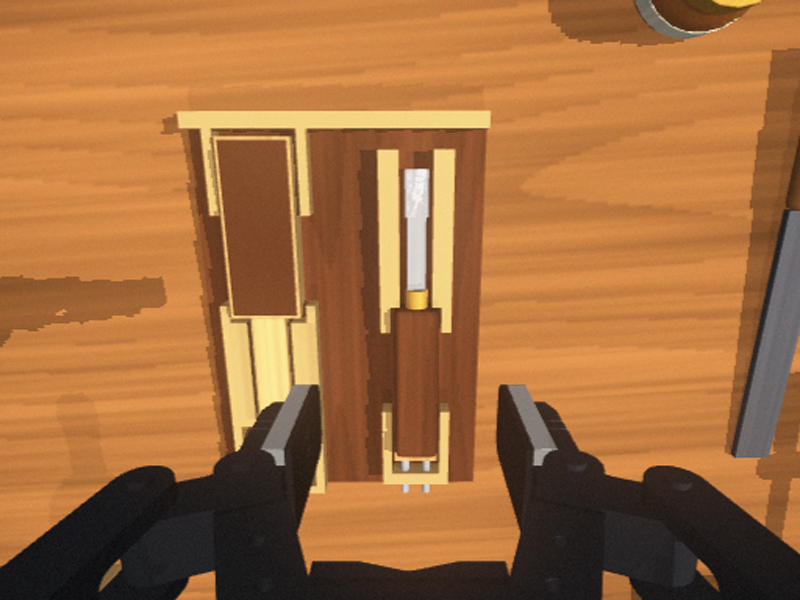

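View pics/s19.png

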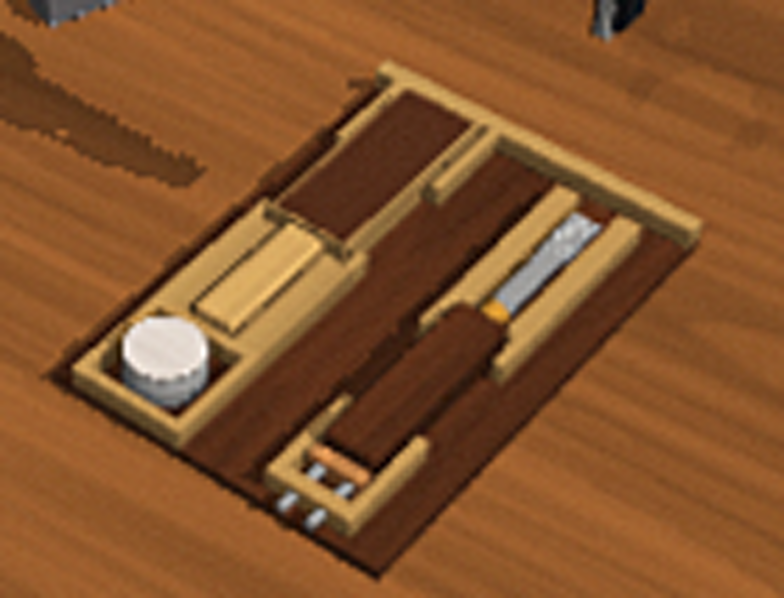

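View pics/s19f.png

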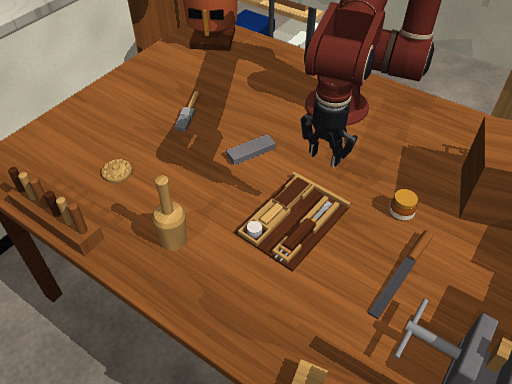

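The pictures show the strop flat in its bay with the leather up. The chisel lies flat between the pad, which is pushed back with its rods out behind, and the cheeks, and the blade is in the channel. Nothing else has moved, and the gripper is clear.

Run:
```python
from station import ctrl
print(ctrl.finish_job())
```

```text
the job is handed in; nothing more can be done
None
```

Both tools are in their bays and the job is handed in. The arm's clock read about 28 s of the 62 s allowed.

- **Strop:** I took it off the tray and lowered it until it touched the bay floor (about 6.5 N), then let go. The pictures show it flat and leather up in its own bay, with no wall overlapped.
- **Chisel:** I gripped it near its origin and tilted the blade end up 12°. I pressed the butt about 12 mm into the pad (up to about 13 N) and laid it level. I then eased it forward until the cheeks took the load, pressed lightly onto the floor and released.
- **Last checks:** From the wrist and scene cameras, the handle sits between the pushed-back pad and the cheeks, with the blade centred in the channel. The tin, stone, mallet, brush, rosette, wax and rasp look unmoved. The gripper was well clear of everything.
- **Disagreements:**
  - The wrist camera was off by about 1 mm, and I corrected for it.
  - The scene and wrist cameras disagreed by several degrees on how level the held strop was. A later wrist view and the floor contact showed it level.
  - While settling the chisel, I turned the tool about 1° the wrong way for a moment, reaching about 11 N downward. I undid that before releasing.

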